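Put the tiling kit away in the store cupboard

ROBOT

A 6-joint arm with a two-finger parallel gripper is mounted at the origin on the work surface. World frame = base frame: x ahead of the robot, y to its left, z up, the work surface at z = 0. Lengths are in m, angles in rad, forces in N, time in s.
With the tool pointing down it reaches from about 0.2 to 0.875 m from the base axis. Payload 3.4 kg.
Tool frame: the origin (TCP) lies midway between the tips of the shut fingers; the grasp point (between the pads) lies 19 mm behind it; z points along the fingers, y is the line along which they close (so a half turn about z gives the same grasp; the last joint's range is limited). The gripper opens to 94 mm and grips with 3 to 60 N. Pads are 16 mm wide; open, the fingers measure 119 mm over their backs; the gripper's body (75 mm by 177 mm) begins 78 mm behind the grasp point.
Start: joints at [-1.329, 0.276, 1.505, -0, 1.361, -0.121], TCP at [0.204, -0.538, 0.205] pointing down, gripper open.
Joint ranges: [-2.89, 2.89], [-0.75, 2.08], [0.22, 2.7], [-1.18, 4.32], [0.11, 2.71], [-2.7, 2.7]. Speed limits (rad/s): [2.57, 2.57, 3.14, 3.14, 3.14, 3.14].

INTERFACE

Orientations are given as a unit quaternion [w, x, y, z].
In Python, from plant import observe, eyes, ctrl gives the robot as it stands.
- The arm moves only by the tool send_rows, never from a script. Its argument "moves" is a list of rows, each an object of numbers: "dx", "dy", "dz": the shift along the tool's x, y, z in mm; "roll": the turn about the tool's z in degrees; "gripper": the finger opening in mm, from 0 to 94. In form: [{"dx": .., "dy": .., "dz": .., "roll": .., "gripper": ..}, ...]. A call has 1 to 12 rows; each row is the pose to reach, as a shift and turn from the pose commanded when the call began, along the tool's axes at that moment; what a row does not reach only later rows make up. A row lasts 1/12 s, in which the tool goes at most 41.7 mm and 7.16 degrees, less where a joint would pass 70% of its speed; a pose out of reach is approached as far as the arm can. A call with a gripper value outside its range is refused whole. The fingers move at their own pace and stop on an object; "grip_force" is the grip in N (left out, the last holds). Time passes only in rows, so rows that repeat a pose let the fingers close. It gives the time, the measured TCP pose, the force, the opening and the grip force at its end, in the units of the state.
- observe(): the state, without advancing time (a new reading comes with each control period).
- eyes.camera(name): name is "scene" or "top" or "wrist"; returns a dict with "pixels" (480x640x3 uint8, red, green, blue), "camera_matrix" (3x3 intrinsics, pixels), "k1" (the pictures are not rectified: a ray, as slopes to the right and down, at radius r is drawn at 1 + k1 r^2 times it, then the intrinsics apply), "R" (3x3) and "t" (3): a world point X has camera coordinates R X + t. Camera axes: x right, y down, z forward; pixel columns grow to the right and rows downward; lengths in m; the calibration is good to about 2 mm. A picture is of the moment at which its call begins. There is no depth.
- ctrl.sign_off(): hands the job in; it is judged then, once.
The state is a dict: "time_s": time; "qpos": joint angles; "dq": joint speeds; "effort": joint torques, N m; "tcp_pos": TCP position; "tool_rot": TCP orientation; "ft_force": force on the tool from outside, world axes, zero at the start; "torque": the same for the moment, N m; "gripper_width": finger opening in m; "grip_force": force on a finger pad.
Only numpy, scipy, OpenCV 4.12 (cv2) and the standard library are available. Lean on these libraries where they do the work, as an engineer would, in place of code of your own. Each camera call takes 0.05 s, during which the arm holds its last target. There are 200 camera calls.

TASK

Put the tiling kit away: turn the little white tub, which is standing upside down, mouth-up on the middle of the cork mat and put the grey rubbing stone in it, and stand every terracotta tile upright on one of its short ends in a slot of the plywood rack, one tile to a slot, fully down. Leave the other things on the bench where they are.

Things in the scene. Friction and masses are not known exactly. Their poses are not given: they have to be found in the camera images.
- rack: Plywood rack fixed to the bench, 84 x 254 mm, with six upright blocks 23.5 mm thick (y), their rounded tops 76 mm above the bench, straight up to 64 mm. Five slots between them, 22.5 mm wide (y), 67 mm long (x), closed at the ends by rails 64 mm high; slot floors 12 mm above the bench, slot centres at y = -92, -46, 0, 46, 92 mm. Origin: centre of the underside; z up.
- tile0: Plain terracotta tile 60 (x) x 120 (y) x 18 (z) mm, about 0.25 kg, lying flat on the bench at first; two to four of the four tiles are present. Origin: centre of one 60 x 120 mm face (the lower one as it lies at first); z is the thickness, pointing up at first; y runs along its length.
- tile1: Plain terracotta tile 60 (x) x 120 (y) x 18 (z) mm, about 0.25 kg, lying flat on the bench at first; two to four of the four tiles are present. Origin: centre of one 60 x 120 mm face (the lower one as it lies at first); z is the thickness, pointing up at first; y runs along its length.
- tile2: Plain terracotta tile 60 (x) x 120 (y) x 18 (z) mm, about 0.25 kg, lying flat on the bench at first; two to four of the four tiles are present. Origin: centre of one 60 x 120 mm face (the lower one as it lies at first); z is the thickness, pointing up at first; y runs along its length.
- tile3: Plain terracotta tile 60 (x) x 120 (y) x 18 (z) mm, about 0.25 kg, lying flat on the bench at first; two to four of the four tiles are present. Origin: centre of one 60 x 120 mm face (the lower one as it lies at first); z is the thickness, pointing up at first; y runs along its length.
- tile0_mid (a point): Centre of tile0 (9 mm from its origin along z), its axes those of the tile.
- tile1_mid (a point): Centre of tile1 (9 mm from its origin along z), its axes those of the tile.
- tile2_mid (a point): Centre of tile2 (9 mm from its origin along z), its axes those of the tile.
- tile3_mid (a point): Centre of tile3 (9 mm from its origin along z), its axes those of the tile.
- tub: White rigid plastic tub, open box 60 (x) x 80 (y) x 50 (z) mm outside, walls and floor 3.5 mm, about 70 g, standing mouth-down on the bench at first. Origin: outer face of the closed floor, at its centre; z points from the floor to the mouth (down at first); the centre of the tub is 25 mm from the origin along z.
- mat: Cork mat 130 (x) x 150 (y) x 4 mm fixed to the bench. Origin: centre of the underside; z up.
- stone: Grey rubbing stone, a block 36 (x) x 22 (y) x 22 (z) mm, about 40 g, lying on the bench. Origin: centre of its underside; z up.
- jar: Glass jar with a steel cap, 60 mm across, 85 mm tall, a bystander on the bench: leave it where it is. Origin: centre of its underside.
- can: Small closed can with a paper label, 80 mm across, 90 mm tall, a bystander on the bench: leave it where it is. Origin: centre of its underside.
- tape: Roll of paper tape lying flat, 52 mm across, 20 mm high, a bystander on the bench: leave it where it is. Origin: centre of its underside.

How it is judged:
On the way, in this order (a step that is already met when the one before it is completed fails the run):
1. the tub stands mouth-up on the mat (angle between tub's own z axis and vertical below 0.1 rad and x of tub in the frame of mat between -0.036 and 0.036 m and y of tub in the frame of mat between -0.036 and 0.036 m and height (world z) of tub between -0.001 and 0.01 m), for 0.2 s.
2. the stone is in the tub (all of step 1 and x of stone in the frame of tub between -0.028 and 0.028 m and y of stone in the frame of tub between -0.038 and 0.038 m and z of stone in the frame of tub between -0.005 and 0.04 m), for 0.2 s.
At the end, for the whole second after the job is handed in: Tub mouth-up (6 deg) on the mat, within 36 mm of its centre along each mat axis, stone in it; each tile present on a short end in a slot, fully down (centre 64-79 mm above rack underside), upright to 11 deg, faces along slot to 14 deg, within 25 mm of slot middle; at rest (all of step 2 and linear speed of each of tub, stone below 0.02 m/s and angle between the y axis of each of tile0, tile1, tile2, tile3 and the z axis of rack, either way round below 0.2 rad and angle between the z axis of each of tile0, tile1, tile2, tile3 and the y axis of rack, either way round below 0.25 rad and x of tile0 in the frame of rack between -0.025 and 0.025 m and y of tile0_mid in the frame of rack between -0.107 and 0.107 m and z of tile0_mid in the frame of rack between 0.064 and 0.079 m and linear speed of each of tile0, tile1, tile2, tile3 below 0.12 m/s and x of tile1 in the frame of rack between -0.025 and 0.025 m and y of tile1_mid in the frame of rack between -0.107 and 0.107 m and z of tile1_mid in the frame of rack between 0.064 and 0.079 m and x of tile2 in the frame of rack between -0.025 and 0.025 m and y of tile2_mid in the frame of rack between -0.107 and 0.107 m and z of tile2_mid in the frame of rack between 0.064 and 0.079 m and x of tile3 in the frame of rack between -0.025 and 0.025 m and y of tile3_mid in the frame of rack between -0.107 and 0.107 m and z of tile3_mid in the frame of rack between 0.064 and 0.079 m); the robot touches nothing.
It fails at once if a bystander is pushed more than 5 cm or knocked over (distance of any of jar, can, tape from where it was at the start of the episode above 0.05 m).
Of tile0, tile1, tile2, tile3 only 2 to 4 are there at a start; the rules pass over those that are not, and their reading is None.
At some moment in a run one of tile0, tile1, tile2, tile3, tub, stone may be knocked a few centimetres aside while the robot is not near it.
It also fails if it takes over 210 s, if anything falls off the work surface, if the arm or the gripper's body presses on something with over 40 N, if the wrist force passes 120 N, or if a joint passes its speed limit or range.

## Working session

There is one attempt and no reset: what is moved stays moved. The work goes in short steps, Python scripts to look and compute and a tool call to move; the robot and the scene stay as the last step left them, time stands still between calls to the robot, and variables do not carry over. Pictures are saved under pics/ and viewed, at most 14 in all, crops included, and the job is handed in when it is done.

Besides the shell and the picture viewer there is one more tool, called by a JSON object that holds its "method" and its "body", one argument or row to a line. send_rows: Moves the arm, as the interface text tells. Its arguments: {"type":"object","properties":{"moves":{"type":"array","items":{"type":"object","properties":{"dx":{"type":"number"},"dy":{"type":"number"},"dz":{"type":"number"},"roll":{"type":"number"},"gripper":{"type":"number"}}}},"grip_force":{"type":"number"}},"required":["moves"]}

```bash
mkdir -p pics; ls; python3 - <<'E'
from plant import observe, eyes
import cv2
s=observe();print({k:s[k] for k in('time_s','tcp_pos','tool_rot','gripper_width','ft_force')})
for n in('scene','top'):
    c=eyes.camera(n);cv2.imwrite(f'pics/{n}0.png',c['pixels'][:,:,::-1]);print(n,c['camera_matrix'],c['k1'],c['R'],c['t'])
E
```

```text
pics
{'time_s': 0.0, 'tcp_pos': array([ 0.20390173, -0.53702512,  0.20458926]), 'tool_rot': array([-9.31667218e-04,  9.83591901e-01,  1.80405376e-01, -7.00634541e-05]), 'gripper_width': 0.09389350865591634, 'ft_force': array([ 0.82188657, -0.91984279,  0.95434024])}
scene [[560.28213223   0.         320.93092746]
 [  0.         560.28213223 240.3985357 ]
 [  0.           0.           1.        ]] -0.08783468333225038 [[ 0.41926175  0.90785121 -0.00507551]
 [ 0.48589865 -0.22911207 -0.84345134]
 [-0.76689118  0.3511607  -0.53718161]] [-0.20703846 -0.19755626  1.64451119]
top [[577.6317546    0.         313.35777439]
 [  0.         577.6317546  241.36233964]
 [  0.           0.           1.        ]] -0.08651304528180413 [[-0.01584179 -0.99987278  0.00186306]
 [-0.99951803  0.01578636 -0.02673001]
 [ 0.0266972  -0.00228561 -0.99964095]] [0.01267213 0.51147361 1.16570096]
```

View pics/top0.png

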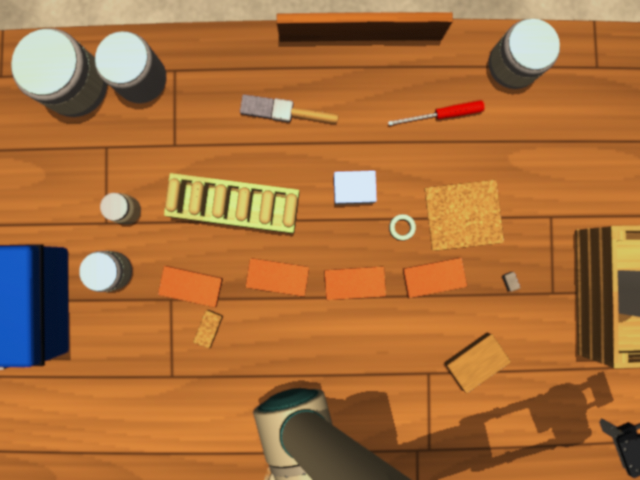

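View pics/scene0.png

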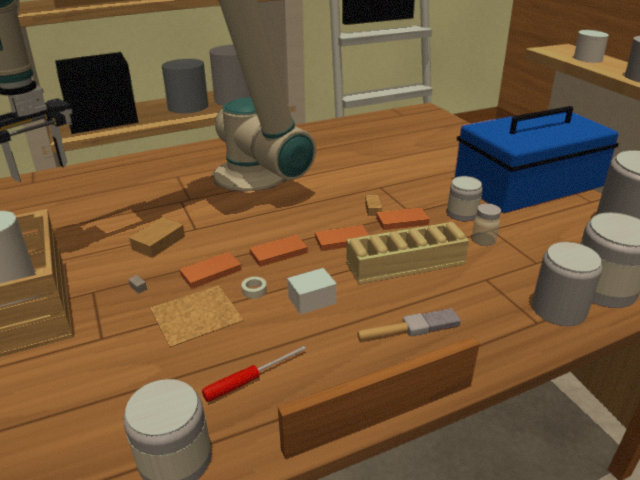

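Top view: rack at (232,204), tub (355,187), mat (465,215), stone (512,282), four tiles at (190,286), (278,277), (355,283) and (435,277), tape (403,227). Scene view agrees. Next I'll measure all of these.

```bash
cat > h.py <<'E'
import numpy as np, cv2
from plant import observe, eyes
from scipy.spatial.transform import Rotation as Ro
def cast(c,px,z):
    px=np.asarray(px,float).reshape(-1,1,2)
    s=cv2.undistortPoints(px,c['camera_matrix'],np.array([c['k1'],0,0,0.]))[:,0]
    R=np.array(c['R']);o=-R.T@np.array(c['t']);d=np.c_[s,np.ones(len(s))]@R
    return (o+d*((z-o[2])/d[:,2])[:,None])
def rect(c,mask,z,amin=60):
    """world min-area rects of mask blobs: centre px, centre xy, sides mm, angle of long side deg"""
    out=[]
    for k in cv2.findContours(mask,cv2.RETR_EXTERNAL,cv2.CHAIN_APPROX_NONE)[0]:
        if cv2.contourArea(k)<amin: continue
        w=cast(c,k.reshape(-1,2),z)[:,:2]
        r=cv2.minAreaRect((w*1000).astype(np.float32)); b=cv2.boxPoints(r)
        e=max((b[1]-b[0],b[2]-b[1]),key=np.linalg.norm)
        out.append((k.reshape(-1,2).mean(0).round(),np.round(r[0],1),np.round(sorted(r[1]),1),round(float(np.degrees(np.arctan2(e[1],e[0]))%180),1)))
    return out
def hsv(c): return cv2.cvtColor(c['pixels'],cv2.COLOR_RGB2HSV)
def go(x,y,z,yaw):
    """shift for TCP to x,y,z (mm) with tool y along world angle yaw (mod 180); from measured pose"""
    s=observe();q=s['tool_rot'];R=Ro.from_quat([q[1],q[2],q[3],q[0]]).as_matrix()
    d=R.T@(np.array([x,y,z])-np.array(s['tcp_pos'])*1000)
    cur=np.degrees(np.arctan2(R[1,1],R[0,1])); roll=-((yaw-cur+90)%180-90)
    print('to',(x,y,z),'d',d.round(1),'roll',round(roll,1),'q6',round(s['qpos'][5],2),'t',round(s['time_s'],1))
E
python3 - <<'E'
from h import *
c=eyes.camera('top');h=hsv(c)
for n,p in dict(tile=(435,277),tub=(355,187),mat=(465,215),stone=(512,282),rack=(175,180),bench=(300,330),rk2=(220,200)).items(): print(n,h[p[1],p[0]])
I=lambda a,b:cv2.inRange(h,np.array(a),np.array(b))
E
```

```text
tile [ 12 201 221]
tub [103  30 245]
mat [ 20 163 219]
stone [ 17  73 168]
rack [ 21 141 210]
bench [ 14 187 206]
rk2 [ 27 120 218]
```

```bash
python3 - <<'E'
import cv2
a=cv2.imread('pics/top0.png')
cv2.imwrite('pics/cropA.png',cv2.resize(a[150:320,140:540],None,fx=2,fy=2,interpolation=cv2.INTER_CUBIC))
E
```

```text
(no output)
```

View pics/cropA.png

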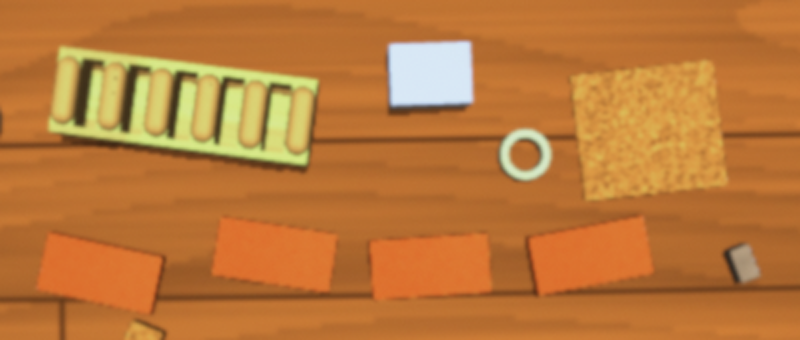

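The crop shows the green-yellow rack (rails and six rounded blocks), the tub top, the tape, the mat, four tiles redder than the bench, and the stone.

```bash
cat >> h.py <<'E'
def seg(c):
    h=hsv(c); I=lambda a,b:cv2.inRange(h,np.array(a),np.array(b)); op=lambda m,k:cv2.morphologyEx(m,cv2.MORPH_OPEN,np.ones((k,k)))
    cl=lambda m,k:cv2.morphologyEx(m,cv2.MORPH_CLOSE,np.ones((k,k)))
    p=c['pixels'].astype(int); tile=((p[...,0]-p[...,1]>105)&(p[...,0]>190)).astype(np.uint8)*255
    return dict(tile=(op(tile,5),.018,400),tub=(op(I((80,10,200),(125,70,255)),5),.05,200),mat=(op(cl(I((16,100,150),(25,255,255)),7),9),.004,1500),
      stone=(op(I((0,0,60),(60,100,215)),3),.022,60),rack=(cl(I((26,70,130),(40,255,255)),9),.064,800))
def measure(names,c=None):
    c=c or eyes.camera('top'); S=seg(c)
    for n in names:
        for r in rect(c,*S[n]):
            if 150<r[0][1]<330 and 140<r[0][0]<560: print(n,*r)
E
python3 - <<'E'
from h import *
measure(['tile','tub','mat','stone','rack'])
E
```

```text
tile [340. 286.] [423.7 -53.5] [50.2 64.3] 89.1
tile [177. 284.] [430.9 279.9] [54.2 66.2] 78.0
tile [423. 280.] [ 430.7 -216.4] [52.8 66.2] 97.9
tile [265. 275.] [444.8 103.5] [52.7 64.4] 81.6
tub [355. 186.] [617.9 -78.7] [59.2 78.6] 89.2
mat [464. 215.] [ 561.5 -305.6] [132.4 150.4] 95.7
stone [511. 281.] [ 424.3 -394.4] [23.9 35. ] 19.8
rack [232. 203.] [587.7 162.6] [ 84.4 253.3] 81.5
```

```bash
python3 - <<'E'
from h import *
go(618,-47,150,-.8)
c=eyes.camera('top');p=c['pixels'].astype(int)
for x in range(150,232,6): print(p[286,x],end=' ')
E
```

```text
to (618, -47, 150) d [ 561.1 -311.4   55.3] roll -68.4 q6 -0.12 t 0.2
[178 106  46] [177 106  46] [221 112  47] [221 113  47] [221 112  46] [221 113  48] [222 116  51] [221 115  49] [221 115  48] [221 118  50] [221 118  49] [221 116  48] [143  83  36] [153  90  40]
```

{"method": "send_rows", "body": {
  "moves": [
    {"dx": 561, "dy": -311, "dz": 0, "roll": -68, "gripper": 94},
    {"dx": 561, "dy": -311, "dz": 0, "roll": -68},
    {"dx": 561, "dy": -311, "dz": 0, "roll": -68},
    {"dx": 561, "dy": -311, "dz": 0, "roll": -68},
    {"dx": 561, "dy": -311, "dz": 0, "roll": -68},
    {"dx": 561, "dy": -311, "dz": 0, "roll": -68},
    {"dx": 561, "dy": -311, "dz": 0, "roll": -68},
    {"dx": 561, "dy": -311, "dz": 0, "roll": -68},
    {"dx": 561, "dy": -311, "dz": 0, "roll": -68},
    {"dx": 561, "dy": -311, "dz": 0, "roll": -68},
    {"dx": 561, "dy": -311, "dz": 0, "roll": -68},
    {"dx": 561, "dy": -311, "dz": 0, "roll": -68}
  ],
  "grip_force": 3
}}

```text
invalid input
```

```bash
sed -i 's/>105)&/>92)\&/' h.py; python3 - <<'E'
from h import *
go(618,-47,150,-.8)
E
```

```text
to (618, -47, 150) d [ 561.1 -311.5   55.4] roll -68.4 q6 -0.12 t 0.2
```

{"method": "send_rows", "body": {
  "moves": [
    {"dx": 561, "dy": -311, "dz": 0, "roll": -68, "gripper": 94},
    {"dx": 561, "dy": -311, "dz": 0, "roll": -68, "gripper": 94},
    {"dx": 561, "dy": -311, "dz": 0, "roll": -68, "gripper": 94},
    {"dx": 561, "dy": -311, "dz": 0, "roll": -68, "gripper": 94},
    {"dx": 561, "dy": -311, "dz": 0, "roll": -68, "gripper": 94},
    {"dx": 561, "dy": -311, "dz": 0, "roll": -68, "gripper": 94},
    {"dx": 561, "dy": -311, "dz": 0, "roll": -68, "gripper": 94},
    {"dx": 561, "dy": -311, "dz": 0, "roll": -68, "gripper": 94},
    {"dx": 561, "dy": -311, "dz": 0, "roll": -68, "gripper": 94},
    {"dx": 561, "dy": -311, "dz": 0, "roll": -68, "gripper": 94},
    {"dx": 561, "dy": -311, "dz": 0, "roll": -68, "gripper": 94},
    {"dx": 561, "dy": -311, "dz": 0, "roll": -68, "gripper": 94}
  ],
  "grip_force": 3
}}

```text
time_s: 1.25
tcp_pos: [0.5278, -0.1539, 0.2056]
tool_rot: [0.0, 0.714, 0.7, -0.0]
ft_force: [0.5, -1.5, 0.4]
gripper_width: 0.0938
grip_force: 0.0
```

```bash
python3 - <<'E'
from h import *
go(618,-47,150,-.8)
E
```

```text
to (618, -47, 150) d [108.8  87.9  55.6] roll -0.4 q6 -0.39 t 1.2
```

{"method": "send_rows", "body": {
  "moves": [
    {"dx": 109, "dy": 88, "dz": 50, "roll": 0, "gripper": 94},
    {"dx": 109, "dy": 88, "dz": 50, "roll": 0, "gripper": 94},
    {"dx": 109, "dy": 88, "dz": 50, "roll": 0, "gripper": 94},
    {"dx": 109, "dy": 88, "dz": 50, "roll": 0, "gripper": 94},
    {"dx": 109, "dy": 88, "dz": 90, "roll": 0, "gripper": 94},
    {"dx": 109, "dy": 88, "dz": 130, "roll": 0, "gripper": 94},
    {"dx": 109, "dy": 88, "dz": 160, "roll": 0, "gripper": 94},
    {"dx": 109, "dy": 88, "dz": 185, "roll": 0, "gripper": 94},
    {"dx": 109, "dy": 88, "dz": 201, "roll": 0, "gripper": 94},
    {"dx": 109, "dy": 88, "dz": 201, "roll": 0, "gripper": 94},
    {"dx": 109, "dy": 88, "dz": 201, "roll": 0, "gripper": 50},
    {"dx": 109, "dy": 88, "dz": 201, "roll": 0, "gripper": 50}
  ],
  "grip_force": 3
}}

```text
time_s: 2.25
tcp_pos: [0.6173, -0.0487, 0.0045]
tool_rot: [0.0, 0.715, 0.7, -0.0]
ft_force: [0.6, -0.1, -0.3]
gripper_width: 0.0839
grip_force: 0.0
```

{"method": "send_rows", "body": {
  "moves": [
    {"dx": 0, "dy": 0, "dz": 0, "roll": 0, "gripper": 50},
    {"dx": 0, "dy": 0, "dz": 0, "roll": 0, "gripper": 50},
    {"dx": 0, "dy": 0, "dz": 0, "roll": 0, "gripper": 50},
    {"dx": 0, "dy": 0, "dz": -15, "roll": 0, "gripper": 50},
    {"dx": 0, "dy": 0, "dz": -30, "roll": 0, "gripper": 50},
    {"dx": 0, "dy": 0, "dz": -45, "roll": 0, "gripper": 50},
    {"dx": 0, "dy": 0, "dz": -60, "roll": 0, "gripper": 50},
    {"dx": 0, "dy": 0, "dz": -80, "roll": 0, "gripper": 50},
    {"dx": 0, "dy": 0, "dz": -100, "roll": 0, "gripper": 50},
    {"dx": 0, "dy": 0, "dz": -120, "roll": 0, "gripper": 50},
    {"dx": 0, "dy": 0, "dz": -120, "roll": 0, "gripper": 50},
    {"dx": 0, "dy": 0, "dz": -120, "roll": 0, "gripper": 50}
  ]
}}

```text
time_s: 3.25
tcp_pos: [0.6178, -0.0488, 0.1255]
tool_rot: [0.001, 0.715, 0.7, 0.001]
ft_force: [-0.1, -0.2, -1.0]
gripper_width: 0.0609
grip_force: 3.0
```

```bash
cat > pic.py <<'E'
import sys
from h import *
o=[]
for a in sys.argv[2:]:
    n,x0,y0,x1,y1=a.split(',');c=eyes.camera(n)['pixels'][int(y0):int(y1),int(x0):int(x1),::-1]
    o.append(cv2.resize(c,(400,int(400*c.shape[0]/c.shape[1]))))
H=max(i.shape[0] for i in o); o=[cv2.copyMakeBorder(i,0,H-i.shape[0],0,0,0) for i in o]
cv2.imwrite(sys.argv[1],np.hstack(o))
E
python3 pic.py pics/a1.png scene,220,160,460,340 wrist,0,0,640,480; python3 -c "
from h import *
measure(['tile'])"
```

```text
tile [189. 286.] [424.9 256.5] [ 58.5 118. ] 77.2
tile [435. 277.] [ 435.1 -240. ] [ 58.2 117.8] 99.8
tile [264. 274.] [445.9 105.6] [58.5 65. ] 80.6
```

View pics/a1.png

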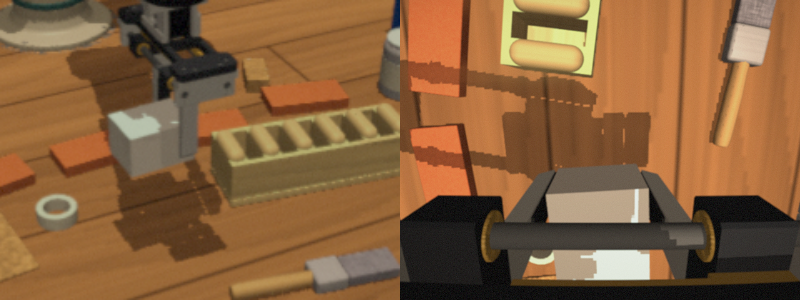

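The tub is lifted but still level (scene: left of the finger at about (150,135) in the crop), so grip friction holds it. I'll jerk it upward to make it swing in the light grip.

{"method": "send_rows", "body": {
  "moves": [
    {"dx": 0, "dy": 0, "dz": -41, "roll": 0, "gripper": 50},
    {"dx": 0, "dy": 0, "dz": -82, "roll": 0, "gripper": 50},
    {"dx": 0, "dy": 0, "dz": -112, "roll": 0, "gripper": 50},
    {"dx": 0, "dy": 0, "dz": -132, "roll": 0, "gripper": 50},
    {"dx": 0, "dy": 0, "dz": -142, "roll": 0, "gripper": 50},
    {"dx": 0, "dy": 0, "dz": -145, "roll": 0, "gripper": 50}
  ]
}}

```text
time_s: 3.9
tcp_pos: [0.6176, -0.0487, 0.2701]
tool_rot: [0.001, 0.715, 0.7, 0.0]
ft_force: [0.5, 0.1, -0.6]
gripper_width: 0.0603
grip_force: 3.0
```

```bash
cat > tubv.py <<'E'
from h import *
# outline of the tub as seen by scene camera, intersected with vertical plane x=618-30 side? print corner pixels
for n in('scene','wrist'):
    c=eyes.camera(n);h=hsv(c)
    m=cv2.inRange(h,np.array((30,0,90)),np.array((140,60,255)))
    m=cv2.morphologyEx(m,cv2.MORPH_OPEN,np.ones((3,3)))
    p=observe()['tcp_pos'];X=np.array(c['R'])@p+c['t'];u=X[:2]/X[2];K=c['camera_matrix'];print(n,'tcp px',(K[:2,:2]@u+K[:2,2]).round())
    for k in cv2.findContours(m,cv2.RETR_EXTERNAL,cv2.CHAIN_APPROX_NONE)[0]:
        if cv2.contourArea(k)>250: print(cv2.boundingRect(k),cv2.contourArea(k),cv2.approxPolyDP(k,4,True).reshape(-1,2).tolist())
E
python3 pic.py pics/a2.png scene,200,60,440,240 wrist,0,0,640,480
```

```text
(no output)
```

View pics/a2.png

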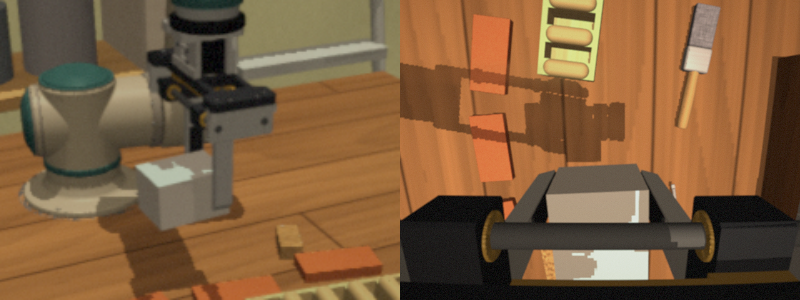

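The tub is still level (crop (185,190)). The rack is fixed, so I'll press the tub's free end against its near rail to turn it 90° within the grip.

```bash
python3 - <<'E'
from h import *
go(524,172,95,81.5)
E
```

```text
to (524, 172, 95) d [218.5 -96.9 173.2] roll -82.7 q6 -0.17 t 4.0
```

{"method": "send_rows", "body": {
  "moves": [
    {"dx": 218, "dy": -97, "dz": 60, "roll": -83, "gripper": 50},
    {"dx": 218, "dy": -97, "dz": 60, "roll": -83, "gripper": 50},
    {"dx": 218, "dy": -97, "dz": 60, "roll": -83, "gripper": 50},
    {"dx": 218, "dy": -97, "dz": 60, "roll": -83, "gripper": 50},
    {"dx": 218, "dy": -97, "dz": 60, "roll": -83, "gripper": 50},
    {"dx": 218, "dy": -97, "dz": 60, "roll": -83, "gripper": 50},
    {"dx": 218, "dy": -97, "dz": 60, "roll": -83, "gripper": 50},
    {"dx": 218, "dy": -97, "dz": 60, "roll": -83, "gripper": 50},
    {"dx": 218, "dy": -97, "dz": 60, "roll": -83, "gripper": 50},
    {"dx": 218, "dy": -97, "dz": 60, "roll": -83, "gripper": 50},
    {"dx": 218, "dy": -97, "dz": 60, "roll": -83, "gripper": 50},
    {"dx": 218, "dy": -97, "dz": 60, "roll": -83, "gripper": 50}
  ]
}}

```text
time_s: 5.0
tcp_pos: [0.5231, 0.1711, 0.2066]
tool_rot: [-0.003, 0.069, 0.998, -0.001]
ft_force: [0.1, -0.4, -1.4]
gripper_width: 0.0609
grip_force: 3.0
```

```bash
python3 - <<'E'
from h import *
go(524,172,95,81.5)
E
```

```text
to (524, 172, 95) d [ -1.3   1.2 111.6] roll 0.6 q6 -1.24 t 5.0
```

Now down to a TCP height of 15 mm: 5 rows fast, then slow pressing.

{"method": "send_rows", "body": {
  "moves": [
    {"dx": -1, "dy": 1, "dz": 35, "roll": 0.6, "gripper": 50},
    {"dx": -1, "dy": 1, "dz": 70, "roll": 0.6, "gripper": 50},
    {"dx": -1, "dy": 1, "dz": 100, "roll": 0.6, "gripper": 50},
    {"dx": -1, "dy": 1, "dz": 120, "roll": 0.6, "gripper": 50},
    {"dx": -1, "dy": 1, "dz": 130, "roll": 0.6, "gripper": 50},
    {"dx": -1, "dy": 1, "dz": 136, "roll": 0.6, "gripper": 50},
    {"dx": -1, "dy": 1, "dz": 142, "roll": 0.6, "gripper": 50},
    {"dx": -1, "dy": 1, "dz": 148, "roll": 0.6, "gripper": 50},
    {"dx": -1, "dy": 1, "dz": 154, "roll": 0.6, "gripper": 50},
    {"dx": -1, "dy": 1, "dz": 160, "roll": 0.6, "gripper": 50},
    {"dx": -1, "dy": 1, "dz": 166, "roll": 0.6, "gripper": 50},
    {"dx": -1, "dy": 1, "dz": 170, "roll": 0.6, "gripper": 50}
  ]
}}

```text
time_s: 6.0
tcp_pos: [0.5269, 0.1725, 0.0395]
tool_rot: [0.001, 0.077, 0.997, 0.0]
ft_force: [-0.9, 0.6, 3.6]
gripper_width: 0.0598
grip_force: 3.0
```

```bash
python3 pic.py pics/a3.png scene,300,140,480,275 wrist,0,0,640,480
```

```text
(no output)
```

View pics/a3.png

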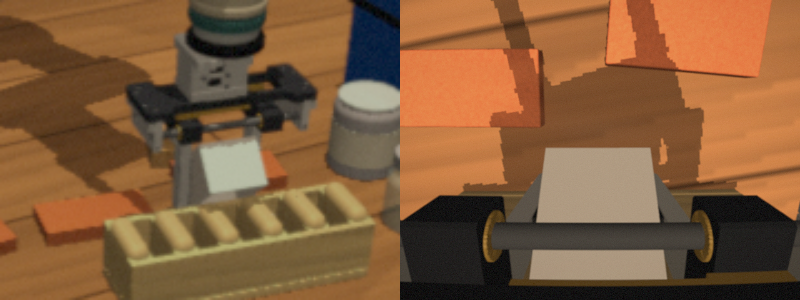

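The tub is tilting, free end up (scene crop (230,165)). I'll continue down.

{"method": "send_rows", "body": {
  "moves": [
    {"dx": 0, "dy": 0, "dz": 5, "roll": 0, "gripper": 50},
    {"dx": 0, "dy": 0, "dz": 10, "roll": 0, "gripper": 50},
    {"dx": 0, "dy": 0, "dz": 15, "roll": 0, "gripper": 50},
    {"dx": 0, "dy": 0, "dz": 20, "roll": 0, "gripper": 50},
    {"dx": 0, "dy": 0, "dz": 25, "roll": 0, "gripper": 50},
    {"dx": -6, "dy": 0, "dz": 29, "roll": 0, "gripper": 50},
    {"dx": -12, "dy": 0, "dz": 30, "roll": 0, "gripper": 50},
    {"dx": -12, "dy": 0, "dz": 30, "roll": 0, "gripper": 50}
  ]
}}

```text
time_s: 6.77
tcp_pos: [0.538, 0.17, 0.0083]
tool_rot: [-0.001, 0.077, 0.997, -0.0]
ft_force: [-2.0, 0.7, -2.1]
gripper_width: 0.06
grip_force: 3.0
```

```bash
python3 pic.py pics/a4.png scene,300,140,480,275 wrist,0,0,640,480
```

```text
(no output)
```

View pics/a4.png

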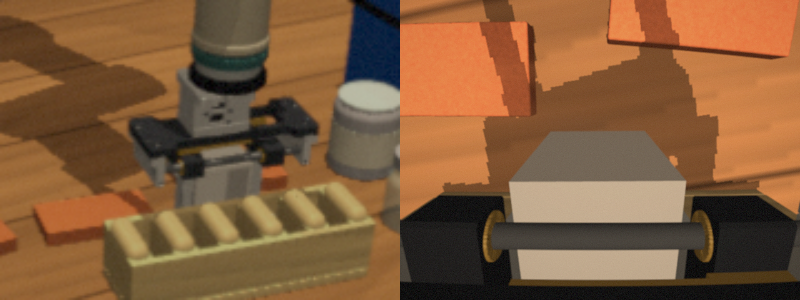

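The tub is at about 90° or slightly past, mouth towards the rack (scene crop (215,190)), with the free end up in the wrist view. Raising slightly against the rail will tilt it further towards mouth-up, then I'll back off.

{"method": "send_rows", "body": {
  "moves": [
    {"dx": 0, "dy": 0, "dz": -3, "roll": 0, "gripper": 50},
    {"dx": 0, "dy": 0, "dz": -6, "roll": 0, "gripper": 50},
    {"dx": 0, "dy": 0, "dz": -9, "roll": 0, "gripper": 50},
    {"dx": 0, "dy": 0, "dz": -12, "roll": 0, "gripper": 50},
    {"dx": 0, "dy": 0, "dz": -12, "roll": 0, "gripper": 50},
    {"dx": 12, "dy": 0, "dz": -14, "roll": 0, "gripper": 50},
    {"dx": 25, "dy": 0, "dz": -30, "roll": 0, "gripper": 50},
    {"dx": 25, "dy": 0, "dz": -60, "roll": 0, "gripper": 50},
    {"dx": 25, "dy": 0, "dz": -90, "roll": 0, "gripper": 50},
    {"dx": 25, "dy": 0, "dz": -120, "roll": 0, "gripper": 50},
    {"dx": 25, "dy": 0, "dz": -150, "roll": 0, "gripper": 50},
    {"dx": 25, "dy": 0, "dz": -160, "roll": 0, "gripper": 50}
  ]
}}

```text
time_s: 7.87
tcp_pos: [0.5148, 0.1749, 0.1741]
tool_rot: [0.004, 0.077, 0.997, 0.001]
ft_force: [0.7, 1.1, -0.4]
gripper_width: 0.0599
grip_force: 3.0
```

```bash
python3 pic.py pics/a5.png scene,260,70,440,205 wrist,0,0,640,480; python3 -c "
from h import *
go(620,-306,150,84.5)
measure(['stone','mat','tile'])"
```

```text
to (620, -306, 150) d [-178.2 -458.8   21.6] roll -3.3 q6 -1.22 t 8.0
stone [511. 281.] [ 424.2 -394.4] [24.1 34.7] 17.7
stone [212. 305.] [386.4 210.1] [ 35.1 168.1] 7.2
stone [236. 240.] [513.9 155.7] [88.  96.9] 175.1
stone [145. 231.] [540.6 335.9] [158.9 240. ] 99.7
mat [464. 215.] [ 561.5 -305.9] [132.4 151. ] 95.8
tile [354. 283.] [426.6 -77. ] [ 59.2 117.7] 92.8
tile [177. 285.] [429.6 275.7] [58.6 79. ] 77.7
tile [282. 279.] [440.3  72.7] [ 58.7 106.1] 80.1
tile [435. 277.] [ 434.9 -240.1] [ 58.7 118.3] 99.7
```

View pics/a5.png

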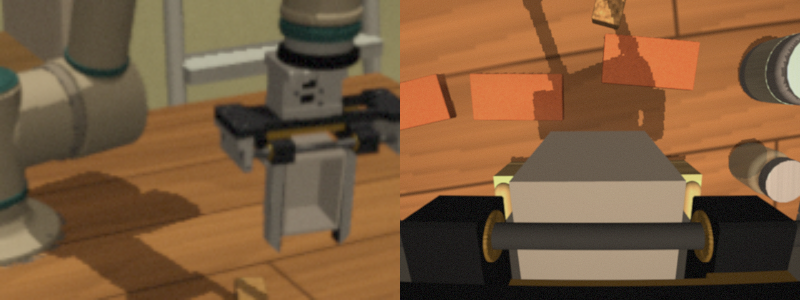

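The tub is held with its mouth horizontal and its end wall just above the fingertips (scene crop (300,200)). I'll stand it on the mat on its end wall and tip it over onto its floor.

{"method": "send_rows", "body": {
  "moves": [
    {"dx": -178, "dy": -459, "dz": 0, "roll": -3, "gripper": 50},
    {"dx": -178, "dy": -459, "dz": 0, "roll": -3, "gripper": 50},
    {"dx": -178, "dy": -459, "dz": 0, "roll": -3, "gripper": 50},
    {"dx": -178, "dy": -459, "dz": 0, "roll": -3, "gripper": 50},
    {"dx": -178, "dy": -459, "dz": 0, "roll": -3, "gripper": 50},
    {"dx": -178, "dy": -459, "dz": 0, "roll": -3, "gripper": 50},
    {"dx": -178, "dy": -459, "dz": 0, "roll": -3, "gripper": 50},
    {"dx": -178, "dy": -459, "dz": 0, "roll": -3, "gripper": 50},
    {"dx": -178, "dy": -459, "dz": 0, "roll": -3, "gripper": 50},
    {"dx": -178, "dy": -459, "dz": 0, "roll": -3, "gripper": 50},
    {"dx": -178, "dy": -459, "dz": 0, "roll": -3, "gripper": 50},
    {"dx": -178, "dy": -459, "dz": 0, "roll": -3, "gripper": 50}
  ]
}}

```text
time_s: 9.02
tcp_pos: [0.6174, -0.3091, 0.1657]
tool_rot: [-0.002, 0.051, 0.999, 0.001]
ft_force: [0.2, -0.3, -0.8]
gripper_width: 0.0599
grip_force: 3.0
```

```bash
python3 -c "
from h import *
go(620,-306,6,84.5)"
```

```text
to (620, -306, 6) d [ -3.    3.1 159.7] roll -0.4 q6 -2.03 t 9.0
```

{"method": "send_rows", "body": {
  "moves": [
    {"dx": -3, "dy": 3, "dz": 40, "roll": 0, "gripper": 50},
    {"dx": -3, "dy": 3, "dz": 80, "roll": 0, "gripper": 50},
    {"dx": -3, "dy": 3, "dz": 115, "roll": 0, "gripper": 50},
    {"dx": -3, "dy": 3, "dz": 140, "roll": 0, "gripper": 50},
    {"dx": -3, "dy": 3, "dz": 152, "roll": 0, "gripper": 50},
    {"dx": -3, "dy": 3, "dz": 158, "roll": 0, "gripper": 50},
    {"dx": -3, "dy": 3, "dz": 160, "roll": 0, "gripper": 50},
    {"dx": -3, "dy": 3, "dz": 160, "roll": 0, "gripper": 50},
    {"dx": -3, "dy": 3, "dz": 160, "roll": 0, "gripper": 80},
    {"dx": -3, "dy": 3, "dz": 160, "roll": 0, "gripper": 80},
    {"dx": -3, "dy": 3, "dz": 160, "roll": 0, "gripper": 80},
    {"dx": -3, "dy": 3, "dz": 160, "roll": 0, "gripper": 80}
  ]
}}

```text
time_s: 10.02
tcp_pos: [0.6226, -0.3044, 0.0109]
tool_rot: [0.001, 0.051, 0.999, -0.001]
ft_force: [0.1, 0.4, 0.7]
gripper_width: 0.0795
grip_force: 0.0
```

```bash
python3 pic.py pics/a6.png scene,100,190,280,325 wrist,0,0,640,480
```

```text
(no output)
```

View pics/a6.png

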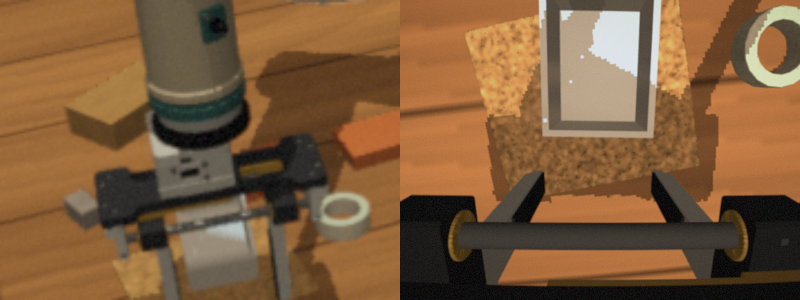

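The tub has tipped mouth-up onto the mat by itself (wrist view (600,60)). I'll raise the arm, move clear and measure it.

{"method": "send_rows", "body": {
  "moves": [
    {"dx": 0, "dy": 0, "dz": -40, "roll": 0, "gripper": 80},
    {"dx": 0, "dy": 0, "dz": -80, "roll": 0, "gripper": 80},
    {"dx": 0, "dy": 0, "dz": -120, "roll": 0, "gripper": 80},
    {"dx": 0, "dy": 0, "dz": -160, "roll": 0, "gripper": 60},
    {"dx": 0, "dy": 0, "dz": -160, "roll": 0, "gripper": 60},
    {"dx": -40, "dy": 0, "dz": -160, "roll": 0, "gripper": 60},
    {"dx": -80, "dy": 0, "dz": -160, "roll": 0, "gripper": 60},
    {"dx": -80, "dy": 0, "dz": -160, "roll": 0, "gripper": 60}
  ]
}}

```text
time_s: 10.78
tcp_pos: [0.7077, -0.3124, 0.1672]
tool_rot: [0.003, 0.05, 0.999, -0.0]
ft_force: [0.8, -0.6, -0.4]
gripper_width: 0.0602
grip_force: 0.0
```

```bash
cat > tubtop.py <<'E'
from h import *
c=eyes.camera('top');h=hsv(c)
m=cv2.inRange(h,np.array((0,0,90)),np.array((180,90,255)))
m[:160]=0;m[270:]=0;m[:,:420]=0;m[:,520:]=0
m=cv2.morphologyEx(m,cv2.MORPH_CLOSE,np.ones((7,7)))
print([r for r in rect(c,m,.054,300)])
measure(['stone','mat'],c)
E
python3 tubtop.py; python3 -c "
from h import *
s=observe();print(s['tcp_pos'])"; python3 pic.py pics/a7.png top,400,150,540,300 wrist,0,0,640,480
```

```text
[(array([457., 222.]), array([ 540.5, -283.9]), array([42.6, 82.5]), 173.6), (array([507., 214.]), array([ 557.8, -369.1]), array([ 66.6, 215.9]), 178.4)]
stone [507. 233.] [ 500.8 -378.5] [266.1 381.7] 151.4
[ 0.70411693 -0.31198646  0.16717382]
```

View pics/a7.png

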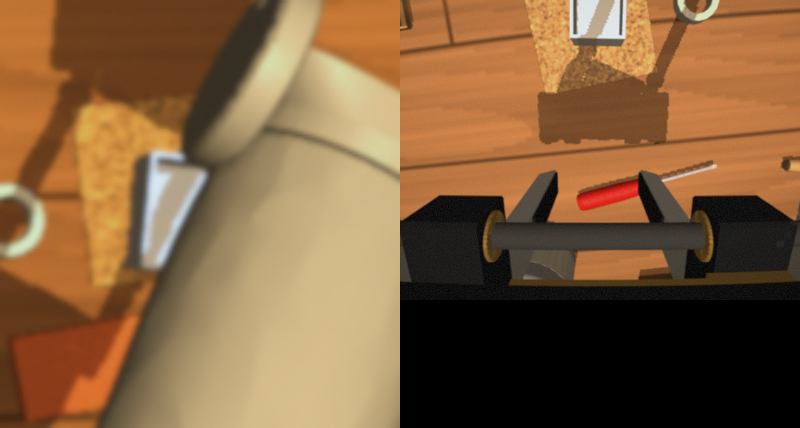

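The tub stands inside the mat area: long axis along x, centre about (540,-290), with the arm occluding part of it. Now the stone, gripped across its 22 mm sides.

{"method": "send_rows", "body": {
  "moves": [
    {"dx": 285, "dy": -50, "dz": 0, "roll": 155, "gripper": 60},
    {"dx": 285, "dy": -50, "dz": 0, "roll": 155, "gripper": 60},
    {"dx": 285, "dy": -50, "dz": 0, "roll": 155, "gripper": 60},
    {"dx": 285, "dy": -50, "dz": 0, "roll": 155, "gripper": 60},
    {"dx": 285, "dy": -50, "dz": 0, "roll": 155, "gripper": 60},
    {"dx": 285, "dy": -50, "dz": 0, "roll": 155, "gripper": 60},
    {"dx": 285, "dy": -50, "dz": 0, "roll": 155, "gripper": 60},
    {"dx": 285, "dy": -50, "dz": 0, "roll": 155, "gripper": 60},
    {"dx": 285, "dy": -50, "dz": 0, "roll": 155, "gripper": 60},
    {"dx": 285, "dy": -50, "dz": 0, "roll": 155, "gripper": 60},
    {"dx": 285, "dy": -50, "dz": 0, "roll": 155, "gripper": 60},
    {"dx": 285, "dy": -50, "dz": 0, "roll": 155, "gripper": 60}
  ]
}}

```text
time_s: 11.93
tcp_pos: [0.4112, -0.3323, 0.1702]
tool_rot: [0.0, 0.72, 0.694, -0.0]
ft_force: [0.4, -0.4, -0.1]
gripper_width: 0.0601
grip_force: 0.0
```

```bash
cat > wst.py <<'E'
from h import *
go(424,-394.5,4,-71)
c=eyes.camera('wrist');h=hsv(c)
m=cv2.morphologyEx(cv2.inRange(h,np.array((0,0,60)),np.array((60,110,230))),cv2.MORPH_OPEN,np.ones((3,3)))
for r in rect(c,m,.022,300): print(r)
E
python3 wst.py; python3 tubtop.py
```

```text
to (424, -394.5, 4) d [-61.6  15.1 166.3] roll 68.8 q6 -0.77 t 11.9
(array([442., 419.]), array([ 518.4, -525.3]), array([35. , 52.7]), 87.9)
(array([191., 419.]), array([ 290.2, -516.7]), array([35. , 52.6]), 88.1)
(array([  5., 424.]), array([ 102.9, -517.1]), array([16.7, 62.9]), 74.9)
(array([633., 420.]), array([ 710.4, -538.7]), array([18.7, 65. ]), 101.1)
(array([317., 384.]), array([ 405.8, -478.6]), array([ 25.2, 315.6]), 177.9)
(array([335., 298.]), array([ 424. , -394.4]), array([26.4, 35.7]), 19.6)
(array([422., 318.]), array([ 497.5, -418.4]), array([ 30.4, 105.2]), 124.6)
(array([211., 318.]), array([ 319.4, -411.3]), array([ 30.3, 105.6]), 51.0)
(array([478., 183.]), array([ 548.3, -300.5]), array([ 71.4, 104.1]), 171.9)
(array([479.,  26.]), array([ 539.4, -185.2]), array([40.4, 55.7]), 179.3)
[(array([465., 224.]), array([ 538.9, -292. ]), array([69.8, 84.8]), 174.1)]
stone [512. 283.] [ 419.6 -396.9] [26.3 31. ] 88.9
stone [522. 253.] [ 479.9 -417.9] [16.6 34.4] 178.6
stone [472. 220.] [ 541.2 -304.7] [48.3 69.9] 173.6
stone [448. 224.] [ 541.1 -267. ] [ 7.2 75.4] 173.6
mat [464. 213.] [ 561.8 -305.7] [131.7 151.1] 94.8
```

{"method": "send_rows", "body": {
  "moves": [
    {"dx": -62, "dy": 15, "dz": 60, "roll": 69, "gripper": 60},
    {"dx": -62, "dy": 15, "dz": 60, "roll": 69, "gripper": 60},
    {"dx": -62, "dy": 15, "dz": 60, "roll": 69, "gripper": 60},
    {"dx": -62, "dy": 15, "dz": 60, "roll": 69, "gripper": 60},
    {"dx": -62, "dy": 15, "dz": 60, "roll": 69, "gripper": 60},
    {"dx": -62, "dy": 15, "dz": 80, "roll": 69, "gripper": 60},
    {"dx": -62, "dy": 15, "dz": 90, "roll": 69, "gripper": 60},
    {"dx": -62, "dy": 15, "dz": 100, "roll": 69, "gripper": 60},
    {"dx": -62, "dy": 15, "dz": 110, "roll": 69, "gripper": 50},
    {"dx": -62, "dy": 15, "dz": 130, "roll": 69, "gripper": 50},
    {"dx": -62, "dy": 15, "dz": 150, "roll": 69, "gripper": 50},
    {"dx": -62, "dy": 15, "dz": 160, "roll": 69, "gripper": 50}
  ]
}}

```text
time_s: 13.03
tcp_pos: [0.4244, -0.394, 0.008]
tool_rot: [-0.001, 0.986, 0.169, -0.001]
ft_force: [0.1, 0.0, -0.6]
gripper_width: 0.0499
grip_force: 0.0
```

{"method": "send_rows", "body": {
  "moves": [
    {"dx": 0, "dy": 0, "dz": 5, "roll": 0, "gripper": 50},
    {"dx": 0, "dy": 0, "dz": 5, "roll": 0, "gripper": 10},
    {"dx": 0, "dy": 0, "dz": 5, "roll": 0, "gripper": 10},
    {"dx": 0, "dy": 0, "dz": 5, "roll": 0, "gripper": 10},
    {"dx": 0, "dy": 0, "dz": 5, "roll": 0, "gripper": 10},
    {"dx": 0, "dy": 0, "dz": 5, "roll": 0, "gripper": 10},
    {"dx": 0, "dy": 0, "dz": -35, "roll": 0, "gripper": 10},
    {"dx": 0, "dy": 0, "dz": -75, "roll": 0, "gripper": 10},
    {"dx": 0, "dy": 0, "dz": -115, "roll": 0, "gripper": 10},
    {"dx": 0, "dy": 0, "dz": -120, "roll": 0, "gripper": 10}
  ],
  "grip_force": 12
}}

```text
time_s: 13.87
tcp_pos: [0.4293, -0.399, 0.1373]
tool_rot: [0.006, 0.986, 0.167, 0.004]
ft_force: [1.8, -0.4, -0.2]
gripper_width: 0.0217
grip_force: 11.9
```

```bash
python3 -c "
from h import *
go(540,-294,40,-6)"; python3 tubtop.py
```

```text
to (540, -294, 40) d [138.7 -63.9  97.2] roll -64.7 q6 0.37 t 13.9
[(array([466., 225.]), array([ 538.4, -294.5]), array([64.6, 84.4]), 173.4)]
stone [557. 294.] [ 393.9 -489.6] [50.6 95.1] 14.0
stone [472. 220.] [ 541.3 -304.5] [48.3 69.7] 173.3
stone [448. 224.] [ 541.1 -267. ] [ 7.2 75.4] 173.6
mat [464. 213.] [ 561.8 -305.7] [131.7 151.2] 94.8
```

{"method": "send_rows", "body": {
  "moves": [
    {"dx": 139, "dy": -64, "dz": 0, "roll": -65, "gripper": 10},
    {"dx": 139, "dy": -64, "dz": 0, "roll": -65, "gripper": 10},
    {"dx": 139, "dy": -64, "dz": 0, "roll": -65, "gripper": 10},
    {"dx": 139, "dy": -64, "dz": 0, "roll": -65, "gripper": 10},
    {"dx": 139, "dy": -64, "dz": 0, "roll": -65, "gripper": 10},
    {"dx": 139, "dy": -64, "dz": 0, "roll": -65, "gripper": 10},
    {"dx": 139, "dy": -64, "dz": 0, "roll": -65, "gripper": 10},
    {"dx": 139, "dy": -64, "dz": 0, "roll": -65, "gripper": 10},
    {"dx": 139, "dy": -64, "dz": 0, "roll": -65, "gripper": 10},
    {"dx": 139, "dy": -64, "dz": 0, "roll": -65, "gripper": 10},
    {"dx": 139, "dy": -64, "dz": 0, "roll": -65, "gripper": 10},
    {"dx": 139, "dy": -64, "dz": 0, "roll": -65, "gripper": 10}
  ]
}}

```text
time_s: 14.92
tcp_pos: [0.5357, -0.2889, 0.1287]
tool_rot: [-0.001, 0.743, 0.67, -0.0]
ft_force: [-0.0, 0.2, -1.2]
gripper_width: 0.0222
grip_force: 11.9
```

```bash
python3 -c "
from h import *
go(540,-294.5,20,-6.5)"
```

```text
to (540, -294.5, 20) d [ -5.2   4.9 108.7] roll 0.6 q6 -0.51 t 14.9
```

{"method": "send_rows", "body": {
  "moves": [
    {"dx": -5, "dy": 5, "dz": 0, "roll": 0.6, "gripper": 10},
    {"dx": -5, "dy": 5, "dz": 20, "roll": 0.6, "gripper": 10},
    {"dx": -5, "dy": 5, "dz": 45, "roll": 0.6, "gripper": 10},
    {"dx": -5, "dy": 5, "dz": 70, "roll": 0.6, "gripper": 10},
    {"dx": -5, "dy": 5, "dz": 90, "roll": 0.6, "gripper": 10},
    {"dx": -5, "dy": 5, "dz": 104, "roll": 0.6, "gripper": 10},
    {"dx": -5, "dy": 5, "dz": 109, "roll": 0.6, "gripper": 10},
    {"dx": -5, "dy": 5, "dz": 109, "roll": 0.6, "gripper": 36},
    {"dx": -5, "dy": 5, "dz": 109, "roll": 0.6, "gripper": 36},
    {"dx": -5, "dy": 5, "dz": 109, "roll": 0.6, "gripper": 36},
    {"dx": -5, "dy": 5, "dz": 60, "roll": 0.6, "gripper": 36},
    {"dx": -5, "dy": 5, "dz": 20, "roll": 0.6, "gripper": 36}
  ]
}}

```text
time_s: 15.92
tcp_pos: [0.5394, -0.2938, 0.1036]
tool_rot: [-0.002, 0.745, 0.667, -0.001]
ft_force: [1.2, -0.6, 0.7]
gripper_width: 0.0363
grip_force: 0.0
```

{"method": "send_rows", "body": {
  "moves": [
    {"dx": 0, "dy": 0, "dz": -40, "roll": 0, "gripper": 60},
    {"dx": 0, "dy": 0, "dz": -80, "roll": 0, "gripper": 90},
    {"dx": 0, "dy": -40, "dz": -80, "roll": 0, "gripper": 90},
    {"dx": 40, "dy": -80, "dz": -80, "roll": 0, "gripper": 90},
    {"dx": 40, "dy": -120, "dz": -80, "roll": 0, "gripper": 90},
    {"dx": 40, "dy": -160, "dz": -80, "roll": 0, "gripper": 90},
    {"dx": 40, "dy": -200, "dz": -80, "roll": 0, "gripper": 90},
    {"dx": 40, "dy": -220, "dz": -80, "roll": 0, "gripper": 90}
  ]
}}

```text
time_s: 16.58
tcp_pos: [0.3232, -0.229, 0.1849]
tool_rot: [0.001, 0.745, 0.667, -0.0]
ft_force: [0.1, -0.4, -0.8]
gripper_width: 0.0859
grip_force: 0.0
```

```bash
python3 pic.py pics/a8.png top,140,150,540,340 top,400,150,540,300; python3 -c "
from h import *
print(observe()['tcp_pos'],observe()['tool_rot'])
measure(['tile','rack'])"
```

```text
[ 0.32297366 -0.2292068   0.18514706] [ 6.59004568e-04  7.46029841e-01  6.65912023e-01 -4.68981849e-04]
tile [355. 283.] [426.8 -77.2] [ 59.3 118.8] 93.2
tile [189. 286.] [424.7 256.6] [ 59.5 118.8] 77.0
tile [435. 277.] [ 434.9 -240.2] [ 59.3 118.4] 99.6
tile [276. 277.] [441.3  79.2] [ 59.2 119.2] 80.3
rack [232. 203.] [587.5 162.6] [ 84.8 253.3] 81.5
```

View pics/a8.png

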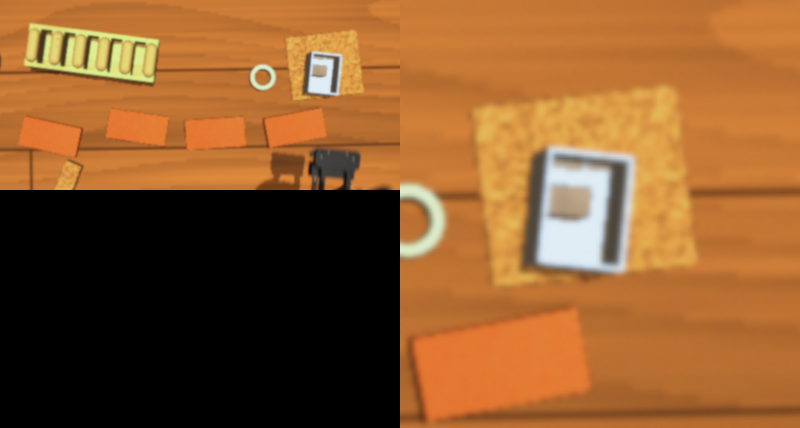

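The stone is in the tub and the tub is on the mat (right crop: tub (580,210), stone (570,200)). All four tiles and the rack are measured, so I'll start with the tile at (435,-240).

```bash
python3 - <<'E'
from h import *
go(426.5,-189.7,3,9.6)
c=eyes.camera('top');h=hsv(c)
m=cv2.inRange(h,np.array((15,60,140)),np.array((25,170,255)));m[:170]=0;m[240:]=0;m[:,:160]=0;m[:,300:]=0
m=cv2.morphologyEx(m,cv2.MORPH_OPEN,np.ones((3,3)))
R=rect(c,m,.074,80)
for r in R: print(*r)
g=cv2.inRange(h,np.array((26,70,130)),np.array((40,255,255)))
print([cast(c,[p],.064)[0].round(4) for p in ((169,174),(299,190),(295,233),(165,216))])
E
```

```text
to (426.5, -189.7, 3) d [ 52.4  95.1 182.6] roll -16.1 q6 -0.68 t 16.7
[289. 209.] [570.7  48.8] [25.3 62.1] 176.3
[266. 207.] [577.4  94.8] [22.3 62.8] 171.2
[242. 203.] [583.8 139.7] [23.9 62. ] 176.5
[219. 201.] [590.6 185. ] [22.1 62.6] 172.3
[196. 197.] [597.9 230.2] [24.  64.1] 177.0
[172. 195.] [604.6 276.1] [23.1 64.7] 171.2
[array([0.6458, 0.284 , 0.064 ]), array([0.61  , 0.0309, 0.064 ]), array([0.5268, 0.0399, 0.064 ]), array([0.5639, 0.2923, 0.064 ])]
```

{"method": "send_rows", "body": {
  "moves": [
    {"dx": 52, "dy": 95, "dz": 80, "roll": -16, "gripper": 90},
    {"dx": 52, "dy": 95, "dz": 80, "roll": -16, "gripper": 90},
    {"dx": 52, "dy": 95, "dz": 80, "roll": -16, "gripper": 90},
    {"dx": 52, "dy": 95, "dz": 80, "roll": -16, "gripper": 90},
    {"dx": 52, "dy": 95, "dz": 110, "roll": -16, "gripper": 90},
    {"dx": 52, "dy": 95, "dz": 145, "roll": -16, "gripper": 90},
    {"dx": 52, "dy": 95, "dz": 170, "roll": -16, "gripper": 90},
    {"dx": 52, "dy": 95, "dz": 181, "roll": -16, "gripper": 90},
    {"dx": 52, "dy": 95, "dz": 182, "roll": -16, "gripper": 50},
    {"dx": 52, "dy": 95, "dz": 182, "roll": -16, "gripper": 50},
    {"dx": 52, "dy": 95, "dz": 182, "roll": -16, "gripper": 50},
    {"dx": 52, "dy": 95, "dz": 182, "roll": -16, "gripper": 50}
  ],
  "grip_force": 4
}}

```text
time_s: 17.78
tcp_pos: [0.4277, -0.1899, 0.0022]
tool_rot: [0.001, 0.645, 0.764, 0.0]
ft_force: [0.1, -0.3, 0.3]
gripper_width: 0.0666
grip_force: 0.0
```

{"method": "send_rows", "body": {
  "moves": [
    {"dx": 0, "dy": 0, "dz": 0, "roll": 0, "gripper": 50},
    {"dx": 0, "dy": 0, "dz": -15, "roll": 0, "gripper": 50},
    {"dx": 0, "dy": 0, "dz": -35, "roll": 0, "gripper": 50},
    {"dx": 0, "dy": 0, "dz": -60, "roll": 0, "gripper": 50},
    {"dx": 0, "dy": 0, "dz": -90, "roll": 0, "gripper": 50},
    {"dx": 0, "dy": 0, "dz": -120, "roll": 0, "gripper": 50},
    {"dx": 0, "dy": 0, "dz": -150, "roll": 0, "gripper": 50},
    {"dx": 0, "dy": 0, "dz": -180, "roll": 0, "gripper": 50},
    {"dx": 0, "dy": 0, "dz": -210, "roll": 0, "gripper": 50},
    {"dx": 0, "dy": 0, "dz": -220, "roll": 0, "gripper": 50},
    {"dx": 0, "dy": 0, "dz": -220, "roll": 0, "gripper": 50},
    {"dx": 0, "dy": 0, "dz": -220, "roll": 0, "gripper": 50}
  ]
}}

```text
time_s: 18.78
tcp_pos: [0.4261, -0.189, 0.221]
tool_rot: [-0.0, 0.645, 0.764, -0.0]
ft_force: [0.2, -0.4, -2.9]
gripper_width: 0.0599
grip_force: 4.0
```

```bash
python3 pic.py pics/a9.png scene,120,60,360,300 wrist,0,0,640,480
```

```text
(no output)
```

View pics/a9.png

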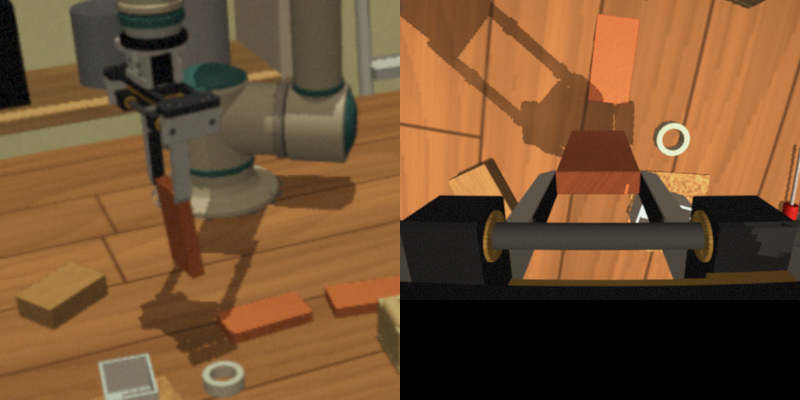

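The tile swung to hang nearly vertical (scene crop (180,225)). I'll measure the remaining tilt from the silhouette edges in the scene view.

```bash
cat > tilt.py <<'E'
from h import *
from scipy.optimize import brentq
def proj(c,X):
    v,_=cv2.Rodrigues(np.array(c['R'])); return cv2.projectPoints(np.array(X,float).reshape(-1,1,3),v,np.array(c['t']),c['camera_matrix'],np.array([c['k1'],0,0,0.]))[0][:,0]
def tilt(n='scene',dump=None):
    s=observe();p=np.array(s['tcp_pos']);q=s['tool_rot'];ax=Ro.from_quat([q[1],q[2],q[3],q[0]]).as_matrix()[:,0];ax[2]=0
    c=eyes.camera(n);I=c['pixels'].astype(float)
    P=proj(c,[p+[0,0,-.005],p+[0,0,-.1]])
    m=((I[...,1]<.545*I[...,0])&(I[...,0]>50)).astype(np.uint8)*255
    w=np.zeros_like(m);x0=int(P[:,0].mean());w[int(P[0,1])-5:int(P[1,1])+30,x0-45:x0+45]=255
    m=cv2.morphologyEx(m&w,cv2.MORPH_OPEN,np.ones((3,3)))
    k=max(cv2.findContours(m,cv2.RETR_EXTERNAL,cv2.CHAIN_APPROX_NONE)[0],key=cv2.contourArea)[:,0]
    y0,y1=k[:,1].min(),k[:,1].max();L=[];Rr=[];Y=range(int(y0+.25*(y1-y0)),int(y0+.8*(y1-y0)))
    for y in Y:
        xs=k[k[:,1]==y,0];L.append(xs.min());Rr.append(xs.max())
    sl=[np.polyfit(Y,v,1)[0] for v in(L,Rr)]
    C=p+np.array([0,0,-.045])
    def f(a,side=None):
        d=np.sin(a)*ax-np.array([0,0,np.cos(a)]);A=proj(c,[C-.03*d,C+.03*d]);return (A[1,0]-A[0,0])/(A[1,1]-A[0,1])
    print('rows',y0,y1,'cols',min(L),max(Rr),'slopes',np.round(sl,3),'vertical',round(f(0),3),'tilt deg toward +toolx',[round(np.degrees(brentq(lambda a:f(a)-v,-.7,.7)),1) for v in sl])
tilt()
E
python3 tilt.py; python3 -c "
from h import *
go(573.9,71.5,225,-8.5)"
```

```text
rows 172 225 cols 218 239 slopes [0.24  0.224] vertical 0.108 tilt deg toward +toolx [np.float64(6.9), np.float64(6.1)]
to (573.9, 71.5, 225) d [231.5 190.1  -5.5] roll 18.1 q6 -0.74 t 18.9
```

{"method": "send_rows", "body": {
  "moves": [
    {"dx": 30, "dy": 26, "dz": -5, "roll": 7, "gripper": 50},
    {"dx": 60, "dy": 52, "dz": -5, "roll": 14, "gripper": 50},
    {"dx": 90, "dy": 77, "dz": -5, "roll": 18, "gripper": 50},
    {"dx": 120, "dy": 102, "dz": -5, "roll": 18, "gripper": 50},
    {"dx": 150, "dy": 127, "dz": -5, "roll": 18, "gripper": 50},
    {"dx": 175, "dy": 149, "dz": -5, "roll": 18, "gripper": 50},
    {"dx": 195, "dy": 166, "dz": -5, "roll": 18, "gripper": 50},
    {"dx": 209, "dy": 178, "dz": -5, "roll": 18, "gripper": 50},
    {"dx": 216, "dy": 184, "dz": -5, "roll": 18, "gripper": 50},
    {"dx": 219, "dy": 186, "dz": -5, "roll": 18, "gripper": 50},
    {"dx": 219, "dy": 186, "dz": -5, "roll": 18, "gripper": 50},
    {"dx": 219, "dy": 186, "dz": -5, "roll": 18, "gripper": 50}
  ]
}}

```text
time_s: 19.93
tcp_pos: [0.5724, 0.0567, 0.2261]
tool_rot: [-0.0, 0.757, 0.653, -0.001]
ft_force: [0.4, -0.4, -2.7]
gripper_width: 0.0601
grip_force: 4.0
```

```bash
python3 tilt.py; python3 -c "
from h import *
go(573.9,71.5,225,-8.5)"
```

```text
rows 175 234 cols 356 372 slopes [-0.006 -0.029] vertical -0.038 tilt deg toward +toolx [np.float64(1.7), np.float64(0.5)]
to (573.9, 71.5, 225) d [15.  -0.8  1.3] roll 0.1 q6 0.13 t 20.0
```

The tilt is only about 1° now, so I'll insert.

{"method": "send_rows", "body": {
  "moves": [
    {"dx": 5, "dy": -1, "dz": 5, "roll": 0, "gripper": 50},
    {"dx": 9, "dy": -1, "dz": 15, "roll": 0, "gripper": 50},
    {"dx": 11.5, "dy": -1, "dz": 25, "roll": 0, "gripper": 50},
    {"dx": 11.5, "dy": -1, "dz": 33, "roll": 0, "gripper": 50},
    {"dx": 11.5, "dy": -1, "dz": 38, "roll": 0, "gripper": 50},
    {"dx": 11.5, "dy": -1, "dz": 43, "roll": 0, "gripper": 50},
    {"dx": 11.5, "dy": -1, "dz": 48, "roll": 0, "gripper": 50},
    {"dx": 11.5, "dy": -1, "dz": 53, "roll": 0, "gripper": 50},
    {"dx": 11.5, "dy": -1, "dz": 58, "roll": 0, "gripper": 50},
    {"dx": 11.5, "dy": -1, "dz": 63, "roll": 0, "gripper": 50},
    {"dx": 11.5, "dy": -1, "dz": 68, "roll": 0, "gripper": 50},
    {"dx": 11.5, "dy": -1, "dz": 68, "roll": 0, "gripper": 50}
  ]
}}

```text
time_s: 20.98
tcp_pos: [0.5778, 0.0688, 0.1609]
tool_rot: [0.003, 0.757, 0.654, 0.003]
ft_force: [2.5, 0.2, 3.0]
gripper_width: 0.0613
grip_force: 4.0
```

```bash
python3 tilt.py; python3 -c "
from h import *
go(573.9,71.5,117,-8.5);print(observe()['ft_force'])"
```

```text
rows 203 253 cols 357 381 slopes [-0.036 -0.121] vertical -0.046 tilt deg toward +toolx [np.float64(0.5), np.float64(-4.0)]
to (573.9, 71.5, 117) d [ 2.1 -4.6 44. ] roll 0.1 q6 0.15 t 21.0
[ 3.3280238  -0.38693636  3.47652372]
```

The tile met resistance because the arm is off by about 4.6 mm along tool y. I'll raise, correct and re-measure.

{"method": "send_rows", "body": {
  "moves": [
    {"dx": 0, "dy": 0, "dz": -10, "roll": 0, "gripper": 50},
    {"dx": 0, "dy": 0, "dz": -30, "roll": 0, "gripper": 50},
    {"dx": 0, "dy": 0, "dz": -40, "roll": 0, "gripper": 50},
    {"dx": 0, "dy": 0, "dz": -40, "roll": 0, "gripper": 50},
    {"dx": 0, "dy": 0, "dz": -40, "roll": 0, "gripper": 50}
  ]
}}

```text
time_s: 21.45
tcp_pos: [0.5738, 0.0693, 0.199]
tool_rot: [0.0, 0.757, 0.654, 0.0]
ft_force: [-1.1, -0.5, -3.2]
gripper_width: 0.0608
grip_force: 4.0
```

```bash
python3 tilt.py; python3 -c "
from h import *
go(573.9,71.5,117,-8.5);s=observe();print(s['ft_force'],s['gripper_width'],s['tcp_pos'])"; python3 pic.py pics/b1.png wrist,0,0,640,480 scene,300,130,460,250
```

```text
rows 186 237 cols 360 379 slopes [-0.163  0.021] vertical -0.045 tilt deg toward +toolx [np.float64(-6.5), np.float64(3.5)]
to (573.9, 71.5, 117) d [ 2.3  0.5 81.2] roll 0.1 q6 0.15 t 21.5
[ 0.27413889  0.15198004 -2.51436041] 0.06029206181187486 [0.57321653 0.0692533  0.19821939]
```

View pics/b1.png

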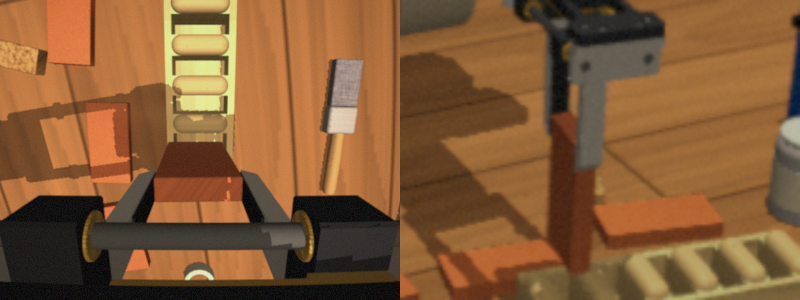

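The tile hangs vertically above slot -2 and wasn't lost. I'll check its alignment to the rack across the rails using the wrist camera.

```bash
cat > wr.py <<'E'
from tilt import *
def wrack():
    c=eyes.camera('wrist');h=hsv(c);s=observe();p=np.array(s['tcp_pos'])*1e3
    u=np.radians(81.5);ey=np.array([np.cos(u),np.sin(u)]);ex=np.array([ey[1],-ey[0]])
    m=cv2.inRange(h,np.array((26,60,60)),np.array((45,255,255)))
    xs=[]
    for y in range(10,190,6):
        k=np.where(m[y])[0]
        if len(k)>20:
            a=cast(c,[(k[0],y),(k[-1],y)],.064)[:,:2]*1e3-[587.5,162.5]; xs.append([a[0]@ex,a[1]@ex,(a@ey).mean()])
    xs=np.array(xs);print('rack edges in rack x (expect -42,42):',np.median(xs,0).round(1))
    b=cv2.inRange(h,np.array((14,50,60)),np.array((24,175,255)));w=np.zeros_like(b);w[:230,262:390]=255
    for r in rect(c,cv2.morphologyEx(b&w,cv2.MORPH_OPEN,np.ones((5,5))),.074,300): d=r[1]-[587.5,162.5];print('block',r[0],'rack xy',(d@ex).round(1),(d@ey).round(1),r[2])
    I=c['pixels'].astype(float);t=((I[...,1]<.5*I[...,0])&(I[...,0]>40)).astype(np.uint8)*255;t[:200]=0;t[335:]=0;t[:,:230]=0;t[:,400:]=0
    z=p[2]/1e3+.0165
    for k in (300,310,318):
        q=np.where(t[k])[0]
        if len(q)>20:
            a=cast(c,[(q[0],k),(q[-1],k)],z)[:,:2]*1e3-p[:2]; print('tile row',k,q[0],q[-1],'rel tcp rack-x',(a@ex).round(1),'rack-y',(a@ey).round(1))
    d=p[:2]-[587.5,162.5];print('tcp in rack',(d@ex).round(1),(d@ey).round(1))
if __name__=='__main__': wrack()
E
sed -i 's/^tilt()$/if __name__=="__main__": tilt()/' tilt.py; python3 wr.py
```

```text
rack edges in rack x (expect -42,42): [-38.7  43.   12. ]
block [321. 174.] rack xy 1.2 -51.1 [79.2 84.7]
block [320.  55.] rack xy 2.0 28.9 [64.2 78.9]
tile row 300 246 388 rel tcp rack-x [-30.1  30.5] rack-y [1.5 1.7]
tile row 310 246 386 rel tcp rack-x [-30.2  29.8] rack-y [-3.1 -2.8]
tile row 318 247 386 rel tcp rack-x [-30.  30.] rack-y [-6.8 -6.6]
tcp in rack -0.5 -94.4
```

```bash
cat > prof.py <<'E'
from tilt import *
def prof(n='wrist',lo=-80,hi=110):
    c=eyes.camera(n);h=hsv(c)
    u=np.radians(81.5);ey=np.array([np.cos(u),np.sin(u)]);ex=np.array([ey[1],-ey[0]])
    Y=np.arange(lo,hi,1.)
    cols=[]
    for X in(-15,-5,5,15):
        P=[np.r_[(np.array([587.5,162.5])+X*ex+y*ey)/1e3,.066] for y in Y]
        uv=proj(c,P).round().astype(int); ok=(uv[:,0]>=0)&(uv[:,0]<640)&(uv[:,1]>=0)&(uv[:,1]<480);uv=np.clip(uv,0,[639,479])
        cols.append(np.where(ok,h[uv[:,1],uv[:,0],0],-1))
    a=np.median(cols,0)
    blk=((a>=14)&(a<=24)).astype(int); e=np.diff(blk)
    print(n,'block starts',Y[:-1][e==1]+.5,'ends',Y[:-1][e==-1]+.5)
if __name__=='__main__':
    prof('wrist'); prof('top',-40,135)
E
python3 prof.py
```

```text
wrist block starts [-33.5 -17.5   6.5  29.5  46.5] ends [-52.5 -27.5 -11.5  20.5  34.5  67.5]
top block starts [  2.5  95.5 122.5] ends [ -8.5  81.5 112.5]
```

{"method": "send_rows", "body": {
  "moves": [
    {"dx": 1, "dy": 2.5, "dz": 0, "roll": 0, "gripper": 50},
    {"dx": 1, "dy": 2.5, "dz": 8, "roll": 0, "gripper": 50},
    {"dx": 1, "dy": 2.5, "dz": 16, "roll": 0, "gripper": 50},
    {"dx": 1, "dy": 2.5, "dz": 24, "roll": 0, "gripper": 50},
    {"dx": 1, "dy": 2.5, "dz": 31, "roll": 0, "gripper": 50},
    {"dx": 1, "dy": 2.5, "dz": 38, "roll": 0, "gripper": 50},
    {"dx": 1, "dy": 2.5, "dz": 45, "roll": 0, "gripper": 50},
    {"dx": 1, "dy": 2.5, "dz": 52, "roll": 0, "gripper": 50},
    {"dx": 1, "dy": 2.5, "dz": 52, "roll": 0, "gripper": 50}
  ]
}}

```text
time_s: 22.5
tcp_pos: [0.5755, 0.0698, 0.1449]
tool_rot: [-0.001, 0.757, 0.654, -0.001]
ft_force: [-0.5, 0.4, -2.7]
gripper_width: 0.0606
grip_force: 4.0
```

```bash
python3 tilt.py; python3 wr.py|tail -1; python3 -c "
from h import *
s=observe();print(s['ft_force'],s['gripper_width'],s['tcp_pos'])"
```

```text
rows 218 254 cols 357 376 slopes [ 0.365 -0.126] vertical -0.046 tilt deg toward +toolx [np.float64(19.4), np.float64(-4.3)]
tcp in rack 2.8 -93.3
[ 0.51472764  0.05860841 -2.1172105 ] 0.06056305678493144 [0.57647253 0.06982423 0.14645075]
```

It's in, with no contact force. Lowering to the floor and releasing.

{"method": "send_rows", "body": {
  "moves": [
    {"dx": 0, "dy": 0, "dz": 8, "roll": 0, "gripper": 50},
    {"dx": 0, "dy": 0, "dz": 16, "roll": 0, "gripper": 50},
    {"dx": 0, "dy": 0, "dz": 22, "roll": 0, "gripper": 50},
    {"dx": 0, "dy": 0, "dz": 28, "roll": 0, "gripper": 50},
    {"dx": 0, "dy": 0, "dz": 28, "roll": 0, "gripper": 50},
    {"dx": 0, "dy": 0, "dz": 28, "roll": 0, "gripper": 72},
    {"dx": 0, "dy": 0, "dz": 28, "roll": 0, "gripper": 78},
    {"dx": 0, "dy": 0, "dz": 28, "roll": 0, "gripper": 78},
    {"dx": 0, "dy": 0, "dz": 28, "roll": 0, "gripper": 78},
    {"dx": 0, "dy": 0, "dz": -10, "roll": 0, "gripper": 85},
    {"dx": 0, "dy": 0, "dz": -50, "roll": 0, "gripper": 90},
    {"dx": 0, "dy": 0, "dz": -80, "roll": 0, "gripper": 90}
  ]
}}

```text
time_s: 23.6
tcp_pos: [0.5774, 0.0699, 0.2299]
tool_rot: [0.001, 0.757, 0.654, 0.001]
ft_force: [1.3, 0.3, 0.4]
gripper_width: 0.09
grip_force: 0.0
```

```bash
cat > chk.py <<'E'
from tilt import *
import sys
# top-view check of standing tiles: orange blobs cast at tile top z=.132, in rack coordinates
def chk():
    c=eyes.camera('top');I=c['pixels'].astype(float)
    m=((I[...,1]<.545*I[...,0])&(I[...,0]>120)).astype(np.uint8)*255;m[:165]=0;m[250:]=0;m[:,:140]=0;m[:,310:]=0
    m=cv2.morphologyEx(m,cv2.MORPH_OPEN,np.ones((3,3)))
    u=np.radians(81.5);ey=np.array([np.cos(u),np.sin(u)]);ex=np.array([ey[1],-ey[0]])
    for r in rect(c,m,.132,80): d=r[1]-[587.5,162.5];print('standing',r[0],'rack xy at z132',(d@ex).round(1),(d@ey).round(1),r[2],r[3])
chk(); measure(['tile'])
E
python3 chk.py; python3 -c "
from h import *
go(426.5,-77,210,3.2)"
```

```text
tile [269. 280.] [433.8  95. ] [39.3 68.2] 83.4
tile [354. 283.] [426.8 -77. ] [ 58.5 117.7] 92.8
tile [171. 283.] [433.4 291.4] [47.3 58.5] 169.1
to (426.5, -77, 210) d [-167.8 -131.3   21.4] roll -11.6 q6 0.15 t 23.7
```

{"method": "send_rows", "body": {
  "moves": [
    {"dx": -118, "dy": -137, "dz": 40, "roll": -11.5, "gripper": 90},
    {"dx": -118, "dy": -137, "dz": 40, "roll": -11.5, "gripper": 90},
    {"dx": -118, "dy": -137, "dz": 40, "roll": -11.5, "gripper": 90},
    {"dx": -118, "dy": -137, "dz": 40, "roll": -11.5, "gripper": 90},
    {"dx": -118, "dy": -137, "dz": 60, "roll": -11.5, "gripper": 90},
    {"dx": -118, "dy": -137, "dz": 100, "roll": -11.5, "gripper": 90},
    {"dx": -118, "dy": -137, "dz": 140, "roll": -11.5, "gripper": 90},
    {"dx": -118, "dy": -137, "dz": 170, "roll": -11.5, "gripper": 90},
    {"dx": -118, "dy": -137, "dz": 190, "roll": -11.5, "gripper": 90},
    {"dx": -118, "dy": -137, "dz": 195, "roll": -11.5, "gripper": 90},
    {"dx": -118, "dy": -137, "dz": 195, "roll": -11.5, "gripper": 90}
  ]
}}

```text
time_s: 24.62
tcp_pos: [0.4224, -0.0267, 0.0304]
tool_rot: [-0.002, 0.687, 0.726, -0.001]
ft_force: [-0.2, 0.1, 0.7]
gripper_width: 0.0902
grip_force: 0.0
```

```bash
python3 chk.py; python3 -c "
from h import *
go(424.1,-26.1,3,3)"
```

```text
standing [276. 208.] rack xy at z132 -4.6 -93.1 [16.9 57.3] 172.1
tile [189. 286.] [424.8 256.5] [ 58.6 118. ] 77.1
tile [270. 275.] [443.3  90.7] [58.8 95.6] 80.4
to (424.1, -26.1, 3) d [ 1.1 -0.6 29.5] roll 0.1 q6 -0.28 t 24.7
```

The first tile stands at rack y of about -93 (slot -2). Grasping the second.

{"method": "send_rows", "body": {
  "moves": [
    {"dx": 1, "dy": -0.5, "dz": 15, "roll": 0, "gripper": 90},
    {"dx": 1, "dy": -0.5, "dz": 26, "roll": 0, "gripper": 90},
    {"dx": 1, "dy": -0.5, "dz": 29, "roll": 0, "gripper": 50},
    {"dx": 1, "dy": -0.5, "dz": 29, "roll": 0, "gripper": 50},
    {"dx": 1, "dy": -0.5, "dz": 29, "roll": 0, "gripper": 50},
    {"dx": 1, "dy": -0.5, "dz": 29, "roll": 0, "gripper": 50},
    {"dx": 1, "dy": -0.5, "dz": 29, "roll": 0, "gripper": 50},
    {"dx": 1, "dy": -0.5, "dz": 29, "roll": 0, "gripper": 50}
  ],
  "grip_force": 4
}}

```text
time_s: 25.38
tcp_pos: [0.4244, -0.0262, 0.0036]
tool_rot: [0.001, 0.687, 0.726, 0.001]
ft_force: [0.3, 1.0, 3.3]
gripper_width: 0.0598
grip_force: 4.0
```

{"method": "send_rows", "body": {
  "moves": [
    {"dx": 0, "dy": 0, "dz": -15, "roll": 0, "gripper": 50},
    {"dx": 0, "dy": 0, "dz": -35, "roll": 0, "gripper": 50},
    {"dx": 0, "dy": 0, "dz": -60, "roll": 0, "gripper": 50},
    {"dx": 0, "dy": 0, "dz": -90, "roll": 0, "gripper": 50},
    {"dx": 0, "dy": 0, "dz": -120, "roll": 0, "gripper": 50},
    {"dx": 0, "dy": 0, "dz": -150, "roll": 0, "gripper": 50},
    {"dx": 0, "dy": 0, "dz": -180, "roll": 0, "gripper": 50},
    {"dx": 0, "dy": 0, "dz": -210, "roll": 0, "gripper": 50},
    {"dx": 0, "dy": 0, "dz": -225, "roll": 0, "gripper": 50},
    {"dx": 0, "dy": 0, "dz": -225, "roll": 0, "gripper": 50},
    {"dx": 0, "dy": 0, "dz": -225, "roll": 0, "gripper": 50}
  ]
}}

```text
time_s: 26.3
tcp_pos: [0.4231, -0.026, 0.2278]
tool_rot: [0.0, 0.687, 0.726, 0.0]
ft_force: [0.3, -0.0, -1.8]
gripper_width: 0.0602
grip_force: 4.0
```

```bash
python3 tilt.py; cat > rg.py <<'E'
import sys
from h import *
# go to rack coordinates (mm), z, rack-aligned
X,Y,z=map(float,sys.argv[1:4]);u=np.radians(81.5)
go(*(np.array([587.5,162.5])+Y*np.array([np.cos(u),np.sin(u)])+X*np.array([np.sin(u),-np.cos(u)])).round(1),z,-8.5)
print('ft',observe()['ft_force'].round(1))
E
python3 rg.py 2 -47.5 228
```

```text
rows 153 205 cols 292 312 slopes [0.195 0.168] vertical 0.031 tilt deg toward +toolx [np.float64(8.9), np.float64(7.5)]
to (np.float64(582.5), np.float64(115.2), 228.0) d [132.  167.7  -1.6] roll 11.6 q6 -0.28 t 26.4
ft [ 0.4  0.5 -1. ]
```

{"method": "send_rows", "body": {
  "moves": [
    {"dx": 18, "dy": 23, "dz": -15, "roll": 7, "gripper": 50},
    {"dx": 36, "dy": 46, "dz": -30, "roll": 11.6, "gripper": 50},
    {"dx": 54, "dy": 69, "dz": -32, "roll": 11.6, "gripper": 50},
    {"dx": 72, "dy": 92, "dz": -32, "roll": 11.6, "gripper": 50},
    {"dx": 90, "dy": 115, "dz": -32, "roll": 11.6, "gripper": 50},
    {"dx": 106, "dy": 135, "dz": -32, "roll": 11.6, "gripper": 50},
    {"dx": 118, "dy": 150, "dz": -32, "roll": 11.6, "gripper": 50},
    {"dx": 126, "dy": 160, "dz": -32, "roll": 11.6, "gripper": 50},
    {"dx": 130, "dy": 166, "dz": -32, "roll": 11.6, "gripper": 50},
    {"dx": 132, "dy": 168, "dz": -32, "roll": 11.6, "gripper": 50},
    {"dx": 132, "dy": 168, "dz": -32, "roll": 11.6, "gripper": 50},
    {"dx": 132, "dy": 168, "dz": -32, "roll": 11.6, "gripper": 50}
  ]
}}

```text
time_s: 27.35
tcp_pos: [0.5829, 0.1143, 0.2595]
tool_rot: [-0.0, 0.757, 0.653, -0.001]
ft_force: [-1.1, 0.6, -2.7]
gripper_width: 0.06
grip_force: 4.0
```

```bash
python3 tilt.py; python3 rg.py 2 -47.5 228
```

```text
rows 156 216 cols 376 401 slopes [-0.196 -0.258] vertical -0.066 tilt deg toward +toolx [np.float64(-7.4), np.float64(-10.9)]
to (np.float64(582.5), np.float64(115.2), 228.0) d [ 0.9 -0.6 31.8] roll 0.0 q6 0.23 t 27.4
ft [-0.4 -0.4 -1.9]
```

{"method": "send_rows", "body": {
  "moves": [
    {"dx": -20, "dy": -1, "dz": 0, "roll": 0, "gripper": 50},
    {"dx": -30, "dy": -1, "dz": 0, "roll": 0, "gripper": 50},
    {"dx": -30, "dy": -1, "dz": 0, "roll": 0, "gripper": 50},
    {"dx": -25, "dy": -1, "dz": 0, "roll": 0, "gripper": 50},
    {"dx": -19, "dy": -1, "dz": 0, "roll": 0, "gripper": 50},
    {"dx": -13, "dy": -1, "dz": 0, "roll": 0, "gripper": 50},
    {"dx": -7, "dy": -1, "dz": 0, "roll": 0, "gripper": 50},
    {"dx": -2, "dy": -1, "dz": 0, "roll": 0, "gripper": 50},
    {"dx": 0, "dy": -1, "dz": 0, "roll": 0, "gripper": 50}
  ]
}}

```text
time_s: 28.15
tcp_pos: [0.583, 0.1168, 0.2596]
tool_rot: [-0.0, 0.757, 0.654, 0.0]
ft_force: [-0.0, -0.1, -2.1]
gripper_width: 0.06
grip_force: 4.0
```

```bash
python3 tilt.py; python3 rg.py 2 -47.5 228
```

```text
rows 156 216 cols 380 402 slopes [-0.158 -0.168] vertical -0.067 tilt deg toward +toolx [np.float64(-5.2), np.float64(-5.7)]
to (np.float64(582.5), np.float64(115.2), 228.0) d [-1.5 -0.2 31.6] roll 0.1 q6 0.23 t 28.2
ft [ 0.5 -0.3 -2.2]
```

{"method": "send_rows", "body": {
  "moves": [
    {"dx": 4, "dy": 0, "dz": 15, "roll": 0, "gripper": 50},
    {"dx": 8, "dy": 0, "dz": 35, "roll": 0, "gripper": 50},
    {"dx": 9, "dy": 0, "dz": 55, "roll": 0, "gripper": 50},
    {"dx": 9, "dy": 0, "dz": 70, "roll": 0, "gripper": 50},
    {"dx": 9, "dy": 0, "dz": 80, "roll": 0, "gripper": 50},
    {"dx": 9, "dy": 0, "dz": 88, "roll": 0, "gripper": 50},
    {"dx": 9, "dy": 0, "dz": 95, "roll": 0, "gripper": 50},
    {"dx": 9, "dy": 0, "dz": 101, "roll": 0, "gripper": 50},
    {"dx": 9, "dy": 0, "dz": 107, "roll": 0, "gripper": 50},
    {"dx": 9, "dy": 0, "dz": 111, "roll": 0, "gripper": 50},
    {"dx": 9, "dy": 0, "dz": 111, "roll": 0, "gripper": 50}
  ]
}}

```text
time_s: 29.12
tcp_pos: [0.5838, 0.1239, 0.1481]
tool_rot: [-0.0, 0.757, 0.653, -0.0]
ft_force: [-1.0, -0.5, -2.5]
gripper_width: 0.0605
grip_force: 4.0
```

```bash
python3 tilt.py; python3 rg.py 2 -47.5 116
```

```text
to (np.float64(582.5), np.float64(115.2), 116.0) d [-8.9 -0.3 32.6] roll 0.0 q6 0.24 t 29.2
ft [-0.4  0.4 -1.3]Traceback (most recent call last):
  File "tilt.py", line 21, in <module>
    if __name__=="__main__": tilt()
                             ~~~~^^
  File "tilt.py", line 20, in tilt
    print('rows',y0,y1,'cols',min(L),max(Rr),'slopes',np.round(sl,3),'vertical',round(f(0),3),'tilt deg toward +toolx',[round(np.degrees(brentq(lambda a:f(a)-v,-.7,.7)),1) for v in sl])
                                                                                                                                         ~~~~~~^^^^^^^^^^^^^^^^^^^^^^^^
    r = _zeros._brentq(f, a, b, xtol, rtol, maxiter, args, full_output, disp)
ValueError: f(a) and f(b) must have different signs
```

The tile end is in the slot with no load. I'll straighten it while lowering, then release.

{"method": "send_rows", "body": {
  "moves": [
    {"dx": -2, "dy": 0, "dz": 2, "roll": 0, "gripper": 50},
    {"dx": -4, "dy": 0, "dz": 5, "roll": 0, "gripper": 50},
    {"dx": -6, "dy": 0, "dz": 9, "roll": 0, "gripper": 50},
    {"dx": -8, "dy": 0, "dz": 14, "roll": 0, "gripper": 50},
    {"dx": -9, "dy": 0, "dz": 20, "roll": 0, "gripper": 50},
    {"dx": -9, "dy": 0, "dz": 26, "roll": 0, "gripper": 50},
    {"dx": -9, "dy": 0, "dz": 31, "roll": 0, "gripper": 50},
    {"dx": -9, "dy": 0, "dz": 31, "roll": 0, "gripper": 50}
  ]
}}

```text
time_s: 29.83
tcp_pos: [0.5817, 0.1151, 0.1172]
tool_rot: [-0.001, 0.757, 0.653, -0.001]
ft_force: [-0.9, -0.1, -1.1]
gripper_width: 0.0599
grip_force: 4.0
```

```bash
python3 rg.py 2 -47.5 116
```

```text
to (np.float64(582.5), np.float64(115.2), 116.0) d [0.3 0.8 1.2] roll 0.0 q6 0.23 t 29.8
ft [-0.9 -0.1 -1.1]
```

{"method": "send_rows", "body": {
  "moves": [
    {"dx": 0, "dy": 0, "dz": 1, "roll": 0, "gripper": 72},
    {"dx": 0, "dy": 0, "dz": 1, "roll": 0, "gripper": 78},
    {"dx": 0, "dy": 0, "dz": 1, "roll": 0, "gripper": 78},
    {"dx": 0, "dy": 0, "dz": 0, "roll": 0, "gripper": 85},
    {"dx": 0, "dy": 0, "dz": -30, "roll": 0, "gripper": 90},
    {"dx": 0, "dy": 0, "dz": -70, "roll": 0, "gripper": 90},
    {"dx": 0, "dy": -20, "dz": -100, "roll": 0, "gripper": 90},
    {"dx": 0, "dy": -60, "dz": -100, "roll": 0, "gripper": 90},
    {"dx": -5, "dy": -100, "dz": -90, "roll": 1.2, "gripper": 90},
    {"dx": -5, "dy": -132, "dz": -50, "roll": 1.2, "gripper": 90},
    {"dx": -5, "dy": -132, "dz": -10, "roll": 1.2, "gripper": 90},
    {"dx": -5, "dy": -132, "dz": 30, "roll": 1.2, "gripper": 90}
  ]
}}

```text
time_s: 30.83
tcp_pos: [0.4507, 0.1301, 0.093]
tool_rot: [0.001, 0.764, 0.645, 0.002]
ft_force: [1.5, -0.1, -0.7]
gripper_width: 0.0899
grip_force: 0.0
```

{"method": "send_rows", "body": {
  "moves": [
    {"dx": 0, "dy": 0, "dz": 30, "roll": 0, "gripper": 90},
    {"dx": 0, "dy": 0, "dz": 50, "roll": 0, "gripper": 90},
    {"dx": 0, "dy": 0, "dz": 55, "roll": 0, "gripper": 90},
    {"dx": 0, "dy": 0, "dz": 55, "roll": 0, "gripper": 90}
  ]
}}

```text
time_s: 31.17
tcp_pos: [0.4509, 0.1295, 0.0363]
tool_rot: [-0.001, 0.764, 0.645, -0.001]
ft_force: [0.1, 0.6, 0.4]
gripper_width: 0.0902
grip_force: 0.0
```

```bash
python3 chk.py; python3 -c "
from h import *
go(449.9,129.5,3,-9.7)"
```

```text
standing [277. 208.] rack xy at z132 -4.7 -93.1 [16.9 57.6] 172.1
standing [252. 205.] rack xy at z132 -3.4 -48.5 [16.9 57.4] 171.7
tile [289. 277.] [438.2  59.7] [58.4 79.4] 80.4
to (449.9, 129.5, 3) d [-0.8 -3.1 35.3] roll 0.0 q6 0.3 t 31.3
```

Both are standing correctly. Grasping the third.

{"method": "send_rows", "body": {
  "moves": [
    {"dx": -0.5, "dy": -2, "dz": 15, "roll": 0, "gripper": 90},
    {"dx": -0.5, "dy": -2, "dz": 30, "roll": 0, "gripper": 90},
    {"dx": -0.5, "dy": -2, "dz": 34.5, "roll": 0, "gripper": 50},
    {"dx": -0.5, "dy": -2, "dz": 34.5, "roll": 0, "gripper": 50},
    {"dx": -0.5, "dy": -2, "dz": 34.5, "roll": 0, "gripper": 50},
    {"dx": -0.5, "dy": -2, "dz": 34.5, "roll": 0, "gripper": 50},
    {"dx": -0.5, "dy": -2, "dz": 34.5, "roll": 0, "gripper": 50},
    {"dx": -0.5, "dy": -2, "dz": 34.5, "roll": 0, "gripper": 50}
  ]
}}

```text
time_s: 31.93
tcp_pos: [0.4506, 0.1296, 0.0037]
tool_rot: [0.001, 0.764, 0.645, 0.001]
ft_force: [0.2, -1.0, 3.4]
gripper_width: 0.0601
grip_force: 4.0
```

{"method": "send_rows", "body": {
  "moves": [
    {"dx": 0, "dy": 0, "dz": -15, "roll": 0, "gripper": 50},
    {"dx": 0, "dy": 0, "dz": -35, "roll": 0, "gripper": 50},
    {"dx": 0, "dy": 0, "dz": -60, "roll": 0, "gripper": 50},
    {"dx": 0, "dy": 0, "dz": -90, "roll": 0, "gripper": 50},
    {"dx": 0, "dy": 0, "dz": -120, "roll": 0, "gripper": 50},
    {"dx": 0, "dy": 0, "dz": -150, "roll": 0, "gripper": 50},
    {"dx": 0, "dy": 0, "dz": -180, "roll": 0, "gripper": 50},
    {"dx": 0, "dy": 0, "dz": -210, "roll": 0, "gripper": 50},
    {"dx": 0, "dy": 0, "dz": -240, "roll": 0, "gripper": 50},
    {"dx": 0, "dy": 0, "dz": -255, "roll": 0, "gripper": 50},
    {"dx": 0, "dy": 0, "dz": -255, "roll": 0, "gripper": 50},
    {"dx": 0, "dy": 0, "dz": -255, "roll": 0, "gripper": 50}
  ]
}}

```text
time_s: 32.93
tcp_pos: [0.4494, 0.1294, 0.2578]
tool_rot: [0.0, 0.764, 0.645, 0.0]
ft_force: [-0.5, 0.2, -2.7]
gripper_width: 0.06
grip_force: 4.0
```

```bash
python3 rg.py 2 -1.5 258; python3 tilt.py
```

```text
to (np.float64(589.3), np.float64(160.7), 258.0) d [ 5.430e+01  1.327e+02 -1.000e-01] roll -1.2 q6 0.3 t 32.9
ft [-0.5  0.2 -2.7]
rows 143 185 cols 364 377 slopes [0.112 0.064] vertical -0.039 tilt deg toward +toolx [np.float64(8.2), np.float64(5.7)]
```

{"method": "send_rows", "body": {
  "moves": [
    {"dx": 10, "dy": 20, "dz": 0, "roll": -1.2, "gripper": 50},
    {"dx": 24, "dy": 50, "dz": 0, "roll": -1.2, "gripper": 50},
    {"dx": 38, "dy": 80, "dz": 0, "roll": -1.2, "gripper": 50},
    {"dx": 46, "dy": 105, "dz": 0, "roll": -1.2, "gripper": 50},
    {"dx": 51, "dy": 122, "dz": 0, "roll": -1.2, "gripper": 50},
    {"dx": 53, "dy": 130, "dz": 0, "roll": -1.2, "gripper": 50},
    {"dx": 54, "dy": 133, "dz": 0, "roll": -1.2, "gripper": 50},
    {"dx": 54, "dy": 133, "dz": 0, "roll": -1.2, "gripper": 50},
    {"dx": 54, "dy": 133, "dz": 0, "roll": -1.2, "gripper": 50}
  ]
}}

```text
time_s: 33.73
tcp_pos: [0.5882, 0.1602, 0.257]
tool_rot: [-0.001, 0.757, 0.653, -0.001]
ft_force: [-0.1, 0.9, -2.0]
gripper_width: 0.0599
grip_force: 4.0
```

```bash
python3 rg.py 2 -1.5 228; python3 tilt.py
```

```text
to (np.float64(589.3), np.float64(160.7), 228.0) d [ 0.7  1.1 29. ] roll 0.0 q6 0.3 t 33.7
ft [-0.1  0.9 -2. ]
rows 154 214 cols 400 422 slopes [-0.141 -0.16 ] vertical -0.087 tilt deg toward +toolx [np.float64(-3.1), np.float64(-4.2)]
```

{"method": "send_rows", "body": {
  "moves": [
    {"dx": 4, "dy": 1, "dz": 15, "roll": 0, "gripper": 50},
    {"dx": 8, "dy": 1, "dz": 35, "roll": 0, "gripper": 50},
    {"dx": 8, "dy": 1, "dz": 55, "roll": 0, "gripper": 50},
    {"dx": 8, "dy": 1, "dz": 70, "roll": 0, "gripper": 50},
    {"dx": 8, "dy": 1, "dz": 80, "roll": 0, "gripper": 50},
    {"dx": 8, "dy": 1, "dz": 88, "roll": 0, "gripper": 50},
    {"dx": 8, "dy": 1, "dz": 95, "roll": 0, "gripper": 50},
    {"dx": 8, "dy": 1, "dz": 101, "roll": 0, "gripper": 50},
    {"dx": 8, "dy": 1, "dz": 106, "roll": 0, "gripper": 50},
    {"dx": 8, "dy": 1, "dz": 109, "roll": 0, "gripper": 50},
    {"dx": 8, "dy": 1, "dz": 109, "roll": 0, "gripper": 50}
  ]
}}

```text
time_s: 34.7
tcp_pos: [0.5917, 0.168, 0.1483]
tool_rot: [-0.0, 0.757, 0.653, -0.0]
ft_force: [-0.4, 0.4, -2.1]
gripper_width: 0.0597
grip_force: 4.0
```

```bash
python3 rg.py 2 -1.5 116
```

```text
to (np.float64(589.3), np.float64(160.7), 116.0) d [-7.6 -1.3 32.3] roll 0.0 q6 0.31 t 34.7
ft [-0.4  0.4 -2.1]
```

{"method": "send_rows", "body": {
  "moves": [
    {"dx": -2, "dy": -1, "dz": 4, "roll": 0, "gripper": 50},
    {"dx": -4, "dy": -1, "dz": 8, "roll": 0, "gripper": 50},
    {"dx": -6, "dy": -1, "dz": 12, "roll": 0, "gripper": 50},
    {"dx": -7.5, "dy": -1, "dz": 17, "roll": 0, "gripper": 50},
    {"dx": -7.5, "dy": -1, "dz": 22, "roll": 0, "gripper": 50},
    {"dx": -7.5, "dy": -1, "dz": 27, "roll": 0, "gripper": 50},
    {"dx": -7.5, "dy": -1, "dz": 31.5, "roll": 0, "gripper": 50},
    {"dx": -7.5, "dy": -1, "dz": 31.5, "roll": 0, "gripper": 50}
  ]
}}

```text
time_s: 35.37
tcp_pos: [0.5893, 0.1608, 0.1171]
tool_rot: [-0.0, 0.757, 0.653, -0.0]
ft_force: [-1.2, -0.0, -0.3]
gripper_width: 0.0603
grip_force: 4.0
```

{"method": "send_rows", "body": {
  "moves": [
    {"dx": 0, "dy": 0, "dz": 0, "roll": 0, "gripper": 72},
    {"dx": 0, "dy": 0, "dz": 0, "roll": 0, "gripper": 78},
    {"dx": 0, "dy": 0, "dz": 0, "roll": 0, "gripper": 78},
    {"dx": 0, "dy": 0, "dz": 0, "roll": 0, "gripper": 85},
    {"dx": 0, "dy": 0, "dz": -30, "roll": 0, "gripper": 90},
    {"dx": 0, "dy": 0, "dz": -70, "roll": 0, "gripper": 90},
    {"dx": 0, "dy": -20, "dz": -100, "roll": 0, "gripper": 90},
    {"dx": 0, "dy": -60, "dz": -100, "roll": 0, "gripper": 90},
    {"dx": 0, "dy": -100, "dz": -100, "roll": 0, "gripper": 90},
    {"dx": 0, "dy": -100, "dz": -100, "roll": 0, "gripper": 90}
  ]
}}

```text
time_s: 36.2
tcp_pos: [0.4828, 0.176, 0.2175]
tool_rot: [-0.002, 0.757, 0.654, -0.002]
ft_force: [0.7, 0.8, -0.5]
gripper_width: 0.0898
grip_force: 0.0
```

```bash
python3 chk.py; python3 -c "
from h import *
go(436.3,306.2,3,-13)"
```

```text
standing [277. 209.] rack xy at z132 -4.6 -93.4 [16.2 57.6] 172.1
standing [253. 203.] rack xy at z132 -1.1 -48.5 [16.9 52.7] 171.7
standing [229. 195.] rack xy at z132 6.8 -2.8 [15.9 40.5] 172.3
to (436.3, 306.2, 3) d [121.1 -72.3 214.8] roll 4.6 q6 0.36 t 36.3
```

{"method": "send_rows", "body": {
  "moves": [
    {"dx": 35, "dy": -20, "dz": 0, "roll": 4.6, "gripper": 90},
    {"dx": 70, "dy": -40, "dz": 20, "roll": 4.6, "gripper": 90},
    {"dx": 100, "dy": -60, "dz": 50, "roll": 4.6, "gripper": 90},
    {"dx": 121, "dy": -72, "dz": 80, "roll": 4.6, "gripper": 90},
    {"dx": 121, "dy": -72, "dz": 90, "roll": 4.6, "gripper": 90},
    {"dx": 121, "dy": -72, "dz": 90, "roll": 4.6, "gripper": 90},
    {"dx": 121, "dy": -72, "dz": 90, "roll": 4.6, "gripper": 90}
  ]
}}

```text
time_s: 36.88
tcp_pos: [0.4384, 0.306, 0.1265]
tool_rot: [0.0, 0.783, 0.622, -0.001]
ft_force: [0.6, 0.4, -0.0]
gripper_width: 0.09
grip_force: 0.0
```

```bash
python3 chk.py; python3 -c "
from h import *
go(436.3,306.2,3,-13)
c=eyes.camera('top');I=c['pixels'].astype(int)
c=eyes.camera('wrist');I=c['pixels'].astype(float)
m=((I[...,1]<.55*I[...,0])&(I[...,0]>60)).astype(np.uint8)*255
for r in rect(c,cv2.morphologyEx(m,cv2.MORPH_OPEN,np.ones((5,5))),.018,500): print(r)
"
```

```text
standing [277. 209.] rack xy at z132 -5.3 -93.6 [16.  56.2] 172.1
standing [253. 205.] rack xy at z132 -3.9 -49.1 [16.1 56.2] 172.2
standing [228. 200.] rack xy at z132 -1.7 -3.3 [15.8 57.2] 172.7
tile [201. 287.] [420.9 239.9] [59.1 84.6] 76.6
to (436.3, 306.2, 3) d [ -0.6  -3.6 125.2] roll -0.1 q6 0.71 t 37.0
(array([314., 259.]), array([431.9, 281.3]), array([59.2, 71. ]), 76.9)
```

{"method": "send_rows", "body": {
  "moves": [
    {"dx": -0.5, "dy": -2, "dz": 35, "roll": 0, "gripper": 90},
    {"dx": -0.5, "dy": -2, "dz": 70, "roll": 0, "gripper": 90},
    {"dx": -0.5, "dy": -2, "dz": 100, "roll": 0, "gripper": 90},
    {"dx": -0.5, "dy": -2, "dz": 118, "roll": 0, "gripper": 90},
    {"dx": -0.5, "dy": -2, "dz": 124, "roll": 0, "gripper": 50},
    {"dx": -0.5, "dy": -2, "dz": 124, "roll": 0, "gripper": 50},
    {"dx": -0.5, "dy": -2, "dz": 124, "roll": 0, "gripper": 50},
    {"dx": -0.5, "dy": -2, "dz": 124, "roll": 0, "gripper": 50},
    {"dx": -0.5, "dy": -2, "dz": 124, "roll": 0, "gripper": 50},
    {"dx": -0.5, "dy": -2, "dz": 124, "roll": 0, "gripper": 50},
    {"dx": -0.5, "dy": -2, "dz": 124, "roll": 0, "gripper": 50}
  ]
}}

```text
time_s: 38.0
tcp_pos: [0.437, 0.3064, 0.0049]
tool_rot: [0.001, 0.783, 0.622, 0.002]
ft_force: [0.6, -0.8, 6.0]
gripper_width: 0.0601
grip_force: 4.0
```

{"method": "send_rows", "body": {
  "moves": [
    {"dx": 0, "dy": 0, "dz": -15, "roll": 0, "gripper": 50},
    {"dx": 0, "dy": 0, "dz": -35, "roll": 0, "gripper": 50},
    {"dx": 0, "dy": 0, "dz": -60, "roll": 0, "gripper": 50},
    {"dx": 0, "dy": 0, "dz": -90, "roll": 0, "gripper": 50},
    {"dx": 0, "dy": 0, "dz": -120, "roll": 0, "gripper": 50},
    {"dx": 0, "dy": 0, "dz": -150, "roll": 0, "gripper": 50},
    {"dx": 0, "dy": 0, "dz": -180, "roll": 0, "gripper": 50},
    {"dx": 0, "dy": 0, "dz": -210, "roll": 0, "gripper": 50},
    {"dx": 0, "dy": 0, "dz": -240, "roll": 0, "gripper": 50},
    {"dx": 0, "dy": 0, "dz": -255, "roll": 0, "gripper": 50},
    {"dx": 0, "dy": 0, "dz": -255, "roll": 0, "gripper": 50},
    {"dx": 0, "dy": 0, "dz": -255, "roll": 0, "gripper": 50}
  ]
}}

```text
time_s: 39.0
tcp_pos: [0.4351, 0.3058, 0.2583]
tool_rot: [0.0, 0.783, 0.622, 0.0]
ft_force: [-0.1, 0.3, -3.0]
gripper_width: 0.06
grip_force: 4.0
```

```bash
python3 rg.py 2 90.5 258; python3 tilt.py
```

```text
to (np.float64(602.9), np.float64(251.7), 258.0) d [-14.8 175.7   0.4] roll -4.6 q6 0.71 t 39.0
ft [-0.1  0.3 -3. ]
rows 118 170 cols 418 438 slopes [-0.14  -0.222] vertical -0.099 tilt deg toward +toolx [np.float64(-2.4), np.float64(-7.1)]
```

{"method": "send_rows", "body": {
  "moves": [
    {"dx": -2, "dy": 20, "dz": 0, "roll": -4.6, "gripper": 50},
    {"dx": -4, "dy": 50, "dz": 0, "roll": -4.6, "gripper": 50},
    {"dx": -7, "dy": 85, "dz": 0, "roll": -4.6, "gripper": 50},
    {"dx": -10, "dy": 120, "dz": 0, "roll": -4.6, "gripper": 50},
    {"dx": -12, "dy": 150, "dz": 0, "roll": -4.6, "gripper": 50},
    {"dx": -14, "dy": 168, "dz": 0, "roll": -4.6, "gripper": 50},
    {"dx": -15, "dy": 175, "dz": 0, "roll": -4.6, "gripper": 50},
    {"dx": -15, "dy": 176, "dz": 0, "roll": -4.6, "gripper": 50},
    {"dx": -15, "dy": 176, "dz": 0, "roll": -4.6, "gripper": 50},
    {"dx": -15, "dy": 176, "dz": 0, "roll": -4.6, "gripper": 50}
  ]
}}

```text
time_s: 39.88
tcp_pos: [0.6017, 0.252, 0.2575]
tool_rot: [-0.001, 0.757, 0.653, -0.001]
ft_force: [-0.2, -0.4, -2.3]
gripper_width: 0.0598
grip_force: 4.0
```

```bash
python3 rg.py 2 90.5 228; python3 tilt.py
```

```text
to (np.float64(602.9), np.float64(251.7), 228.0) d [-0.1  1.3 29.5] roll 0.1 q6 0.44 t 39.9
ft [-0.2 -0.4 -2.3]
rows 149 207 cols 438 465 slopes [-0.242 -0.265] vertical -0.128 tilt deg toward +toolx [np.float64(-6.9), np.float64(-8.2)]
```

{"method": "send_rows", "body": {
  "moves": [
    {"dx": 4, "dy": 1, "dz": 10, "roll": 0, "gripper": 50},
    {"dx": 9, "dy": 1, "dz": 25, "roll": 0, "gripper": 50},
    {"dx": 13, "dy": 1, "dz": 45, "roll": 0, "gripper": 50},
    {"dx": 14.5, "dy": 1, "dz": 63, "roll": 0, "gripper": 50},
    {"dx": 14.5, "dy": 1, "dz": 75, "roll": 0, "gripper": 50},
    {"dx": 14.5, "dy": 1, "dz": 84, "roll": 0, "gripper": 50},
    {"dx": 14.5, "dy": 1, "dz": 92, "roll": 0, "gripper": 50},
    {"dx": 14.5, "dy": 1, "dz": 99, "roll": 0, "gripper": 50},
    {"dx": 14.5, "dy": 1, "dz": 104, "roll": 0, "gripper": 50},
    {"dx": 14.5, "dy": 1, "dz": 107, "roll": 0, "gripper": 50},
    {"dx": 14.5, "dy": 1, "dz": 107, "roll": 0, "gripper": 50}
  ]
}}

```text
time_s: 40.85
tcp_pos: [0.6064, 0.2655, 0.1508]
tool_rot: [-0.0, 0.757, 0.653, -0.0]
ft_force: [-0.2, -1.1, -2.6]
gripper_width: 0.0599
grip_force: 4.0
```

```bash
python3 rg.py 2 90.5 116
```

```text
to (np.float64(602.9), np.float64(251.7), 116.0) d [-14.2  -1.4  34.8] roll 0.0 q6 0.46 t 40.9
ft [-0.2 -1.1 -2.6]
```

{"method": "send_rows", "body": {
  "moves": [
    {"dx": -3, "dy": -1, "dz": 2, "roll": 0, "gripper": 50},
    {"dx": -6, "dy": -1, "dz": 5, "roll": 0, "gripper": 50},
    {"dx": -9, "dy": -1, "dz": 8, "roll": 0, "gripper": 50},
    {"dx": -12, "dy": -1, "dz": 12, "roll": 0, "gripper": 50},
    {"dx": -14, "dy": -1, "dz": 17, "roll": 0, "gripper": 50},
    {"dx": -14, "dy": -1, "dz": 23, "roll": 0, "gripper": 50},
    {"dx": -14, "dy": -1, "dz": 29, "roll": 0, "gripper": 50},
    {"dx": -14, "dy": -1, "dz": 34, "roll": 0, "gripper": 50},
    {"dx": -14, "dy": -1, "dz": 34, "roll": 0, "gripper": 50}
  ]
}}

```text
time_s: 41.6
tcp_pos: [0.6032, 0.252, 0.1171]
tool_rot: [-0.0, 0.757, 0.653, -0.0]
ft_force: [-0.8, 0.5, 0.2]
gripper_width: 0.0598
grip_force: 4.0
```

{"method": "send_rows", "body": {
  "moves": [
    {"dx": 0, "dy": 0, "dz": 0, "roll": 0, "gripper": 72},
    {"dx": 0, "dy": 0, "dz": 0, "roll": 0, "gripper": 78},
    {"dx": 0, "dy": 0, "dz": 0, "roll": 0, "gripper": 78},
    {"dx": 0, "dy": 0, "dz": 0, "roll": 0, "gripper": 85},
    {"dx": 0, "dy": 0, "dz": -30, "roll": 0, "gripper": 90},
    {"dx": 0, "dy": 0, "dz": -70, "roll": 0, "gripper": 90},
    {"dx": 0, "dy": -20, "dz": -110, "roll": 0, "gripper": 90},
    {"dx": 0, "dy": -60, "dz": -110, "roll": 0, "gripper": 90},
    {"dx": 0, "dy": -100, "dz": -110, "roll": 0, "gripper": 90},
    {"dx": 0, "dy": -140, "dz": -110, "roll": 0, "gripper": 90},
    {"dx": 0, "dy": -180, "dz": -110, "roll": 0, "gripper": 90},
    {"dx": 0, "dy": -220, "dz": -110, "roll": 0, "gripper": 90}
  ]
}}

```text
time_s: 42.6
tcp_pos: [0.3842, 0.2843, 0.2273]
tool_rot: [0.0, 0.758, 0.653, 0.0]
ft_force: [-0.3, 0.6, -0.7]
gripper_width: 0.0899
grip_force: 0.0
```

{"method": "send_rows", "body": {
  "moves": [
    {"dx": 0, "dy": -40, "dz": 0, "roll": 0, "gripper": 90},
    {"dx": 0, "dy": -60, "dz": 0, "roll": 0, "gripper": 90},
    {"dx": 0, "dy": -60, "dz": 0, "roll": 0, "gripper": 90},
    {"dx": 0, "dy": -60, "dz": 0, "roll": 0, "gripper": 90}
  ]
}}

```text
time_s: 42.93
tcp_pos: [0.3263, 0.2934, 0.2278]
tool_rot: [0.0, 0.757, 0.654, 0.001]
ft_force: [-0.5, 0.2, -0.5]
gripper_width: 0.0902
grip_force: 0.0
```

```bash
python3 chk.py; python3 tubtop.py; python3 pic.py pics/z1.png scene,100,120,500,360 top,140,150,540,340
```

```text
standing [277. 209.] rack xy at z132 -4.8 -93.4 [16.2 57.3] 172.1
standing [253. 205.] rack xy at z132 -3.4 -49.0 [16.1 57.2] 172.2
standing [228. 200.] rack xy at z132 -1.6 -3.2 [15.9 57.4] 172.3
standing [179. 192.] rack xy at z132 -0.3 88.7 [15.4 54. ] 171.5
[(array([464., 223.]), array([ 541.2, -292.1]), array([64.6, 84.1]), 173.2)]
stone [459. 220.] [ 548.7 -289.9] [22.2 28.8] 89.2
stone [470. 218.] [ 543.9 -301.4] [50.  70.6] 173.3
stone [447. 222.] [ 545.1 -264.7] [ 6.9 75.7] 172.9
mat [463. 213.] [ 561.9 -305.7] [131.5 151.2] 94.8
```

View pics/z1.png

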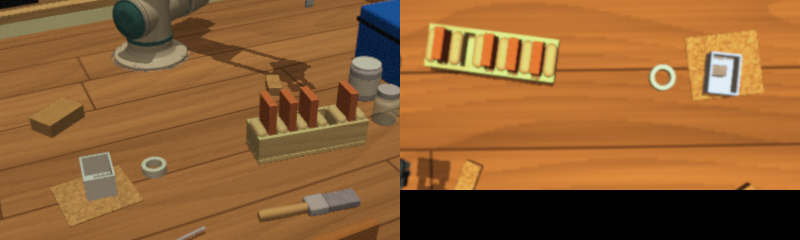

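Final view: four tiles are upright in slots -2, -1, 0 and +2 (crop (268,112) to (347,102)). The tub with the stone in it is on the mat (98,178), bystanders are in place and the arm is clear.

```bash
python3 -c "
from plant import ctrl
print(ctrl.sign_off())"
```

```text
the job is handed in; nothing more can be done
None
```

I handed the job in at about 43 s: the tub is mouth-up on the mat with the stone in it, all four tiles stand upright in separate rack slots, and the jar, can and tape weren't touched; the hand-in gave no pass/fail result.

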